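Seal the sample jar for dispatch

ROBOT

A 6-joint arm with a two-finger parallel gripper is mounted at the origin on the work surface. World frame = base frame: x ahead of the robot, y to its left, z up, the work surface at z = 0. Lengths are in m, angles in degrees, forces in N, time in s.
With the tool pointing down it reaches from about 0.3 to 0.75 m from the base axis. Payload 8.5 kg.
Tool frame: the origin (TCP) lies at the very end of the fingers, on their centre line; the grasp point (between the pads) lies 19 mm behind it (grip_depth is the distance from the TCP to the grasp point, in m); z points along the fingers, y is the direction in which the jaws open and shut (so a half turn about z gives the same grasp; the last joint's range is limited). The gripper opens to 85 mm and grips with 20 to 120 N. Pads are 22 mm wide; open, the fingers measure 114 mm over their backs; the gripper's body (76 mm by 85 mm) begins 54 mm behind the grasp point. The pads swing forward as they close: fully open they stand 13 mm farther back than shut.
Start: joints at [56.878, 21.807, 74.336, -0, 83.858, -12.336], TCP at [0.195, 0.514, 0.211] pointing down, gripper open.
Joint ranges: [-178.18, 178.18], [-50.72, 133.34], [12.68, 142.11], [-81.47, 261.47], [9.98, 163.14], [-165.26, 165.26]. Speed limits (degrees/s): [136.94, 136.94, 180, 180, 180, 180].

INTERFACE

Orientations are given as a 3x3 rotation matrix whose columns are the frame's x, y, z axes.
In Python, from rig import observe, get_image, close_job, silhouettes, grip_depth gives the robot as it stands. The module is installed in compiled form; this text tells all that it offers.
- The arm moves only by the shell command python3 -m crank 'ROWS' [FORCE]. ROWS is a JSON object of lists of equal length, an entry for each row: "slide": the shift along the tool's x, y, z in m, a list of three; "roll": the turn about the tool's z in rad; "grip": the finger opening in m, from 0 to 0.0854. A call has exactly 8 rows; each row is the pose to reach, as a shift and turn from the pose commanded when the call began, along the tool's axes at that moment; what a row does not reach only later rows make up. A row lasts 1/10 s, in which the tool goes at most 50 mm and 8.59 degrees, less where a joint would pass 70% of its speed; a pose out of reach is approached as far as the arm can. A call with a gripper value outside its range is refused whole. The fingers move at their own pace and stop on an object; FORCE is the grip in N (left out, the last holds). Time passes only in rows, so rows that repeat a pose let the fingers close, or fill a call up. It gives the time, the measured TCP pose, the force and the opening at its end, in the units of the state.
- observe(): the state, without advancing time (a new reading comes with each control period).
- get_image(name): name is "scene" or "top" or "wrist"; returns a dict with "frame" (480x640x3 uint8, red, green, blue), "fx", "fy", "cx", "cy" (pixels), "xyz" and "rotation" of the camera in the world. Camera axes: x right, y down, z forward; pixel columns grow to the right and rows downward; lengths in m; the calibration is good to about 2 mm. The wrist camera is an equidistant fisheye: a pixel r from the principal point sees the ray r / f radians off the axis. A picture is of the moment at which its call begins. There is no depth.
- close_job(): hands the job in, once; it reports no verdict.
Trained networks look in a picture, given as the dict that the camera call returned (one of the last four; its "shot" number tells which), for a name from the list of things; names that differ only in an ending like _2 or _b are one class to them, and where a whole thing is asked for, a point or a joint stands for the part that bears it (a point fixed in the world has none). Each returns a list of dicts, best first, with "confidence" (0 to 1); they miss things now and then, are a little off and sometimes report something else, mostly with a low value. They report only what shows in the picture. A call takes as long as a camera call.
- silhouettes(target, picture): "pixels" (480x640 bool, what is visible of it) and "box" ([centre column, centre row, width, height] in pixels, round what is visible of it).
The state is a dict: "time_s": time; "q": joint angles; "qvel": joint speeds; "joint_efforts": joint torques, N m; "position": TCP position; "tool_rot": TCP orientation; "ft_force": force on the tool from outside, world axes, zero at the start; "wrist_torque": the same for the moment, N m; "grip_width": finger opening in m.
Only numpy, scipy, OpenCV 4.12 (cv2) and the standard library are available. Lean on these libraries where they do the work, as an engineer would, in place of code of your own. Each camera call takes 0.05 s, during which the arm holds its last target.

TASK

Close the sample jar standing in the bench holder: first lay the loose sealing disk fully down into its seat in the jar's mouth, knob up, and let go of it; then put the screw ring over it and turn it clockwise until it is fully home and snug, level and clamping the disk. Be gentle: do not press hard on the disk or twist the jar round in its jaws, let go at the end, and leave the things standing around where they are.

Things in the scene. Friction and masses are not known exactly. Their poses are not given: they have to be found in the camera images.
- holder: Jar holder: a grey plate 120 x 120 x 16 mm fixed to the bench; two dark steel jaws (50 mm tall) at its +y and -y sides grip an upright white jar, 68 mm wide, shoulder 76 mm above the bench, neck above it. Where the threads on the neck start is not measured. Origin: centre of the plate's underside, z up.
- mouth (a point): Centre of the jar's mouth at rim height, 106 mm above the bench; z up. The neck is 44 mm wide, 30 mm tall. In the mouth is a round seat 37 mm wide and 6 mm deep, floored by a rubber ring that gives 1 mm per 10 N. The disk, 34 mm wide, has 1.5 mm of room all round and then stands 1 mm proud of the rim.
- jar_rib (a point): An upright rib 6 mm wide and 30 mm tall on the jar's side, 40 mm above the bench; the point lies on its outer face, 39 mm from the jar's axis. It only shows how the jar stands in the jaws, not where the threads start. The jar slips round in the jaws if turned with more than about 1 N m.
- thread_start (a point): Point on the neck's axis 5.7 mm below the rim. Here begin the upper faces of three equal right-hand thread ridges, 120 degrees apart, 52 mm wide over the crests, 2.5 mm thick, falling 24 mm per turn, each 190 degrees long. The ring's lugs land on a ridge 0 to 7.3 mm below this point, depending on the unmeasured angle.
- ring_home (a point): Point on the neck's axis 5 mm below the rim, where the ring's centre is when home. From landing, light pressure (about 4 N) and clockwise turning bring the ring down to the disk, centre 4 mm below the rim; turned on, its lugs wedge under the ridges and pull it 1 mm further until the flange meets the rim and turning stops: 50 to 180 degrees in all. 0.2 to 0.5 N m is snug.
- disk_center (a point): Sealing disk, bare metal, about 50 g: a flat disk 34 mm wide and 7 mm thick with a round finger knob 12 mm wide and 18 mm tall on top (25 mm tall in all). The point is on its axis, 12.5 mm above its underside. Lies on the bench knob up; z up.
- ring_center (a point): Screw ring, plain steel with fine ribs, about 140 g, 62 mm wide, 18 mm tall: a 14 mm skirt of 56 mm inner width under a 4 mm flange with a 25 mm hole that lets the disk's knob through. The point is on its axis, half-way up (9 mm). Lies on the bench flange up; z up. Clockwise is seen from above.
- ring_lugs (a point): The same ring, on its axis at the underside of the skirt, 9 mm under its centre. Three lugs (6 mm wide, 2.5 mm tall, 120 degrees apart) at this bottom edge reach inwards to 23.5 mm from the axis: 1.5 mm of room around the neck; one lies on its x axis.
- tape_roll: A cardboard tape core, 100 mm wide, 48 mm tall, lying on the bench; bystander. Origin: centre of its underside.
- pen_cup: A black pen cup, 72 mm wide, 85 mm tall (pens to 145 mm); bystander. Origin: centre of its underside.
- carton: A small closed carton, 100 x 140 x 60 mm; bystander. Origin: centre of its underside.

How it is judged:
By the outcome, as a careful person would: the job done as asked, in the order asked, and still so for the second after the job is handed in, with the robot touching nothing.
It also fails if it takes over 72 s, if anything falls off the work surface, if the arm or the gripper's body presses on something with over 40 N, if the wrist force passes 120 N, or if a joint passes its speed limit or range.

## Working session

There is one attempt and no reset: what is moved stays moved. The work goes in short steps, Python scripts to look and compute and a shell command to move; the robot and the scene stay as the last step left them, time stands still between calls to the robot, and variables do not carry over. Pictures are saved under pics/ and viewed, and the job is handed in when it is done.

```bash
mkdir -p pics; ls; cat > h.py <<'E'
import numpy as np, cv2
from rig import observe,get_image,silhouettes,grip_depth
def save(p,n): cv2.imwrite('pics/'+n+'.png',p['frame'][:,:,::-1])
E
python3 - <<'E'
from h import *
s=observe(); print(s, grip_depth)
for n in ['scene','top','wrist']:
    p=get_image(n); save(p,n+'0'); print(n,{k:(v if k!='frame' else 0) for k,v in p.items()})
    for t in ['holder','disk_center','ring_center','tape_roll','pen_cup','carton','jar_rib']:
        r=silhouettes(t,p)
        print(t,[(round(x['confidence'],2),np.round(x['box'],1).tolist()) for x in r][:3])
E
```

```text
pics
{'time_s': 0.0, 'q': array([ 5.68778016e+01,  2.18409157e+01,  7.43845624e+01, -6.00826247e-04,
        8.38569595e+01, -1.23369281e+01]), 'qvel': array([-0.06430736,  0.11702386, -0.02862766,  0.01388388,  0.00525654,
        0.08627305]), 'joint_efforts': array([ 9.86681789e-05, -4.48469174e+01, -2.31263298e+01, -2.72284269e-04,
        4.83468917e-03, -7.87560566e-05]), 'position': array([0.19501535, 0.51392795, 0.21041362]), 'tool_rot': array([[-9.34917222e-01,  3.54865021e-01, -7.77469563e-04],
       [ 3.54865748e-01,  9.34916486e-01, -1.21070713e-03],
       [ 2.97231499e-04, -1.40780827e-03, -9.99998965e-01]]), 'ft_force': array([-0.036981  , -0.37562945,  0.71503254]), 'wrist_torque': array([-0.00938715,  0.0046661 , -0.01727105]), 'grip_width': 0.08497657226400661} 0.0187
scene {'frame': 0, 'fx': 589.8629212842908, 'fy': 589.8629212842908, 'cx': 322.99564369088404, 'cy': 249.24899196581248, 'xyz': array([ 0.89711502, -0.30769587,  0.89748632]), 'rotation': array([[ 0.72902851,  0.59373939, -0.34057447],
       [ 0.68438266, -0.62375259,  0.37756202],
       [ 0.0117392
[... 969 characters left out ...]
en_cup [(0.97, [199.0, 197.7, 45.0, 51.2])]
carton [(0.78, [295.3, 150.0, 68.6, 53.0]), (0.54, [327.6, 273.6, 73.4, 74.7])]
jar_rib [(0.84, [324.5, 271.9, 33.2, 35.9])]
wrist {'frame': 0, 'fx': 371.64829954431775, 'fy': 371.64829954431775, 'cx': 321.7035465643694, 'cy': 240.89260066867567, 'xyz': array([0.1238944 , 0.54086813, 0.37442656]), 'rotation': array([[ 3.55121738e-01,  8.91952546e-01,  2.79837822e-01],
       [ 9.34820063e-01, -3.38829239e-01, -1.06330597e-01],
       [-2.46105032e-05,  2.99358317e-01, -9.54140764e-01]]), 'shot': 3}
holder [(0.67, [137.3, 466.6, 41.5, 26.9])]
disk_center []
ring_center []
tape_roll []
pen_cup []
carton []
jar_rib [(0.72, [129.4, 471.6, 22.1, 16.6])]
```

View pics/scene0.png

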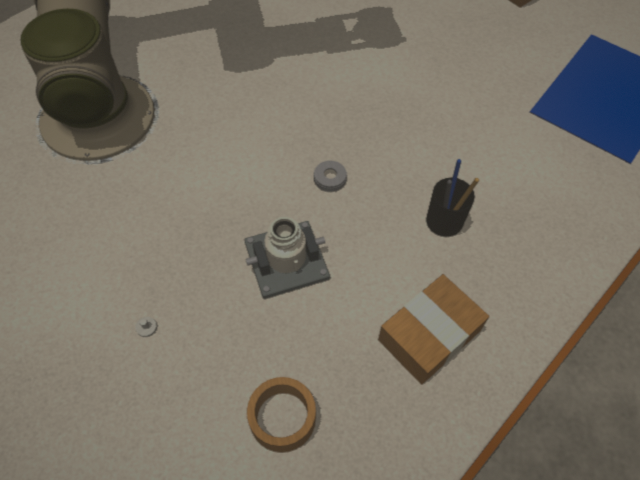

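View pics/top0.png

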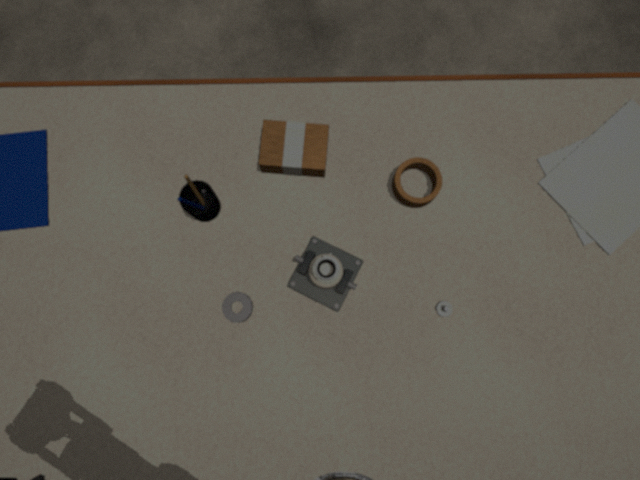

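View pics/wrist0.png

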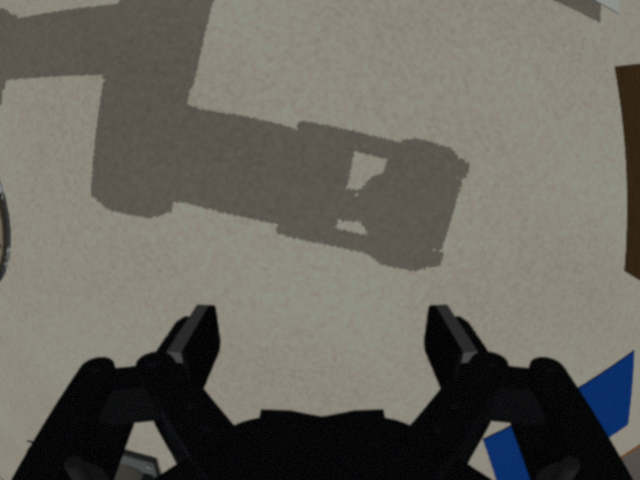

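Scene: disk at about (146,326), ring (333,178), jar mouth (284,228). Top: disk (443,309), ring (238,307), mouth (325,269). The disk lies knob up. Next I fit positions with a model projection.

```bash
cat >> h.py <<'E'
from scipy.optimize import minimize,least_squares
def proj(p,X):
    X=np.atleast_2d(X); c=(X-p['xyz'])@np.array(p['rotation'])
    if p.get('fish'):
        r=np.hypot(c[:,0],c[:,1]); th=np.arctan2(r,c[:,2]); k=th/np.maximum(r,1e-9)
        return np.c_[p['cx']+p['fx']*c[:,0]*k,p['cy']+p['fy']*c[:,1]*k]
    return np.c_[p['cx']+p['fx']*c[:,0]/c[:,2],p['cy']+p['fy']*c[:,1]/c[:,2]]
def ray(p,u,v,z):
    x=(u-p['cx'])/p['fx'];y=(v-p['cy'])/p['fy']
    if p.get('fish'):
        r=np.hypot(x,y); s=np.sin(r)/max(r,1e-9); d=np.array([x*s,y*s,np.cos(r)])
    else: d=np.array([x,y,1.])
    d=np.array(p['rotation'])@d; t=(z-p['xyz'][2])/d[2]
    return p['xyz']+t*d
def circ(x,y,r,z,n=72):
    a=np.linspace(0,2*np.pi,n,endpoint=False); return np.c_[x+r*np.cos(a),y+r*np.sin(a),np.full(n,z)]
def render(p,xy,cyls,S=8):
    # union of convex hulls of cylinders (r,z0,z1); negative r not used
    m=np.zeros((480*S//S,640),np.float32); polys=[]
    for r,z0,z1 in cyls:
        q=proj(p,np.r_[circ(*xy,r,z0),circ(*xy,r,z1)]).astype(np.float32)
        polys.append(cv2.convexHull(q)[:,0])
    return polys
def centroid_model(p,xy,cyls,S=8):
    polys=render(p,xy,cyls); al=np.vstack(polys); o=np.floor(al.min(0))-2; w=(np.ceil(al.max(0))+2-o).astype(int)
    im=np.zeros((w[1]*S,w[0]*S),np.uint8)
    for q in polys: cv2.fillPoly(im,[np.round((q-o+.5)*S).astype(np.int32)],1)
    v,u=np.nonzero(im); return np.array([u.mean()/S+o[0]-.5,v.mean()/S+o[1]-.5]),len(u)/S/S
def fitmask(p,mask,cyls,x0):
    mk=mask.astype(np.uint8); cs,_=cv2.findContours(mk,cv2.RETR_EXTERNAL,cv2.CHAIN_APPROX_NONE)
    f=np.zeros_like(mk); cv2.drawContours(f,[max(cs,key=len)],-1,1,-1)
    v,u=np.nonzero(f); c=np.array([u.mean(),v.mean()])
    xy=np.array(x0,float)
    for _ in range(6):
        cm,A=centroid_model(p,xy,cyls)
        g=ray(p,*c,.01)[:2]-ray(p,*cm,.01)[:2]; xy=xy+g
    return xy,len(u),A
RING=[(.031,0,.018)]; DISK=[(.017,0,.007),(.006,.007,.025)]
E
python3 - <<'E'
from h import *
for n in ['scene','top']:
    p=get_image(n)
    for t,c in [('ring_center',RING),('disk_center',DISK),('tape_roll',[(.05,0,.048)]),('pen_cup',[(.036,0,.085)])]:
        r=silhouettes(t,p)[0]
        x0=ray(p,r['box'][0],r['box'][1],.01)[:2]
        print(n,t,*fitmask(p,r['pixels'],c,x0))
    m=(284,228) if n=='scene' else (325,269)
    print('mouth rough',ray(p,*m,.106))
    x,y=m; cv2.imwrite(f'pics/jar_{n}.png',cv2.resize(p['frame'][y-50:y+50,x-50:x+50,::-1],(600,600),interpolation=cv2.INTER_CUBIC))
E
```

```text
scene ring_center [0.4436666  0.20674605] 834 873.921875
scene disk_center [ 0.43428987 -0.22108464] 324 366.421875
scene tape_roll [ 0.69996869 -0.17329955] 4064 4253.421875
scene pen_cup [ 0.70596524 -0.17719225] 4225 2793.65625
mouth rough [0.51226747 0.0251973  0.106     ]
top ring_center [0.44819989 0.2090296 ] 734 754.546875
top disk_center [ 0.43675559 -0.21891785] 231 229.78125
top tape_roll [ 0.7030588  -0.17206438] 2020 2044.40625
top pen_cup [0.66569028 0.28428081] 1383 1387.1875
mouth rough [0.51158516 0.02834481 0.106     ]
```

View pics/jar_scene.png

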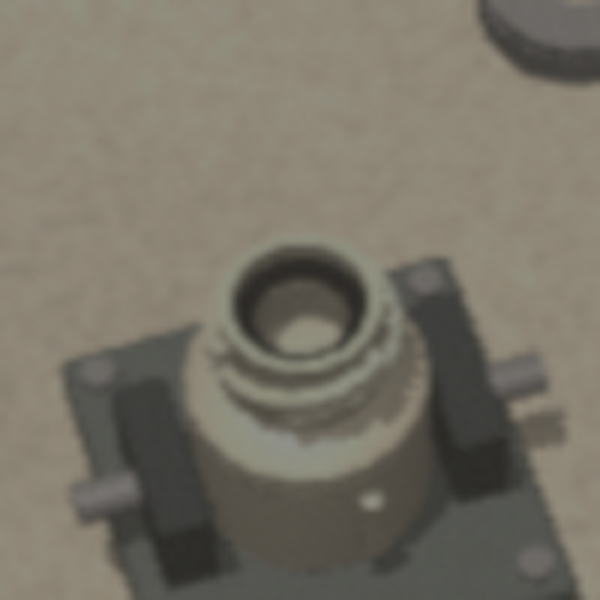

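View pics/jar_top.png

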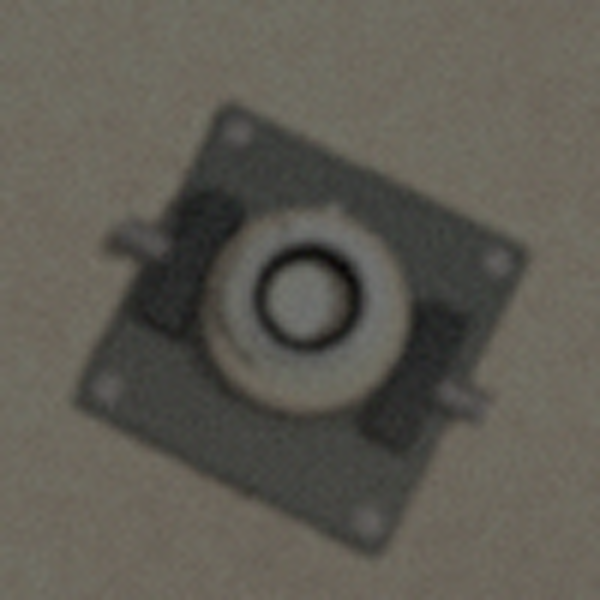

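```bash
cat >> h.py <<'E'
def to(x,y,z,ang=None):
    s=observe(); R=np.array(s['tool_rot']); d=np.array([x,y,z])-s['position']
    cur=np.degrees(np.arctan2(R[1,0],R[0,0])); 
    r=0 if ang is None else np.radians((cur-ang+180)%360-180)
    print('t',round(s['time_s'],2),'slide',np.round(R.T@d,4).tolist(),'roll',round(r,4),'| ang',round(cur,1),'pos',np.round(s['position'],4),'q',np.round(s['q'],1),'F',np.round(s['ft_force'],2),'T',np.round(s['wrist_torque'],3),'g',round(s['grip_width'],4))
E
python3 -c "
from h import *
to(.436,-.22,.13,63.5)"
```

```text
t 1.7 slide [-0.4857, -0.6009, 0.081] roll 1.6705 | ang 159.2 pos [0.1952 0.5142 0.211 ] q [ 56.9  21.8  74.3  -0.   83.9 -12.3] F [ 0.09 -0.38 -0.78] T [-0.001 -0.011 -0.006] g 0.0854
```

```bash
python3 -m crank '{"slide":[[-0.4857,-0.6009,0.081],[-0.4857,-0.6009,0.081],[-0.4857,-0.6009,0.081],[-0.4857,-0.6009,0.081],[-0.4857,-0.6009,0.081],[-0.4857,-0.6009,0.081],[-0.4857,-0.6009,0.081],[-0.4857,-0.6009,0.081]],"roll":[1.67,1.67,1.67,1.67,1.67,1.67,1.67,1.67],"grip":[0.04,0.04,0.04,0.04,0.04,0.04,0.04,0.04]}' 40; python3 -c "
from h import *
to(.436,-.22,.13,63.5)"
```

```text
time_s: 2.5
position: [0.3194, 0.1344, 0.1694]
tool_rot: [[-0.002, 1.0, 0.001], [1.0, 0.002, 0.0], [0.0, 0.001, -1.0]]
ft_force: [1.6, 0.2, -0.1]
grip_width: 0.0395
t 2.5 slide [-0.3546, 0.1157, 0.0396] roll 0.4648 | ang 90.1 pos [0.3194 0.1344 0.1694] q [  3.    3.5 106.9   0.   69.5   2.9] F [ 1.57  0.24 -0.14] T [-0.019 -0.068  0.006] g 0.0395
```

```bash
python3 -m crank '{"slide":[[-0.3546,0.1157,0.0396],[-0.3546,0.1157,0.0396],[-0.3546,0.1157,0.0396],[-0.3546,0.1157,0.0396],[-0.3546,0.1157,0.0396],[-0.3546,0.1157,0.0396],[-0.3546,0.1157,0.0396],[-0.3546,0.1157,0.0396]],"roll":[0.465,0.465,0.465,0.465,0.465,0.465,0.465,0.465],"grip":[0.04,0.04,0.04,0.04,0.04,0.04,0.04,0.04]}' 40; python3 - <<'E'
from h import *
to(.436,-.22,.13,63.5)
p=get_image('wrist'); p['fish']=1; save(p,'w1')
r=silhouettes('disk_center',p)
for k in r: print(k['confidence'],k['box'])
print(p['xyz'],ray(p,r[0]['box'][0],r[0]['box'][1],.01))
print(fitmask(p,r[0]['pixels'],DISK,(.436,-.22)))
print(proj(p,[[.436,-.22,.025],observe()['position']]))
E
```

```text
time_s: 3.3
position: [0.4384, -0.2212, 0.1292]
tool_rot: [[0.443, 0.896, 0.0], [0.896, -0.443, -0.001], [-0.0, 0.001, -1.0]]
ft_force: [0.4, 0.6, -0.5]
grip_width: 0.04
t 3.3 slide [0.0, -0.0027, -0.0008] roll 0.003 | ang 63.7 pos [ 0.4384 -0.2212  0.1292] q [-40.6  20.6  91.2  -0.   68.2 -14.3] F [ 0.41  0.58 -0.55] T [ 0.035 -0.012  0.037] g 0.04
0.8 [318.6, 222.6, 47.4, 40.7]
[ 0.47238799 -0.15303964  0.29255436] [ 0.43784922 -0.21806577  0.01      ]
(array([ 0.43660128, -0.21953961]), 1343, 1457.921875)
[[317.40360755 230.95449073]
 [320.04009982 288.70703442]]
```

View pics/w1.png

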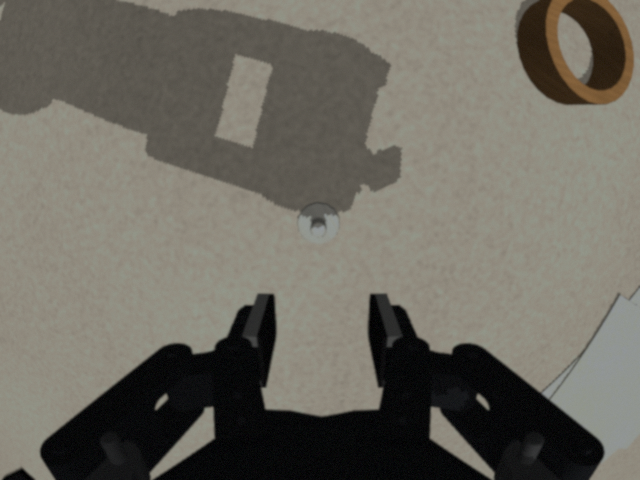

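The wrist picture shows the disk at (318,223), knob up, between the fingers' columns (pad edges 272 and 371). The three views agree to about 2 mm. Descending.

```bash
python3 -c "
from h import *
to(.4364,-.2197,.0088)"; python3 -m crank '{"slide":[[0.0005,-0.0025,0.04],[0.0005,-0.0025,0.08],[0.0005,-0.0025,0.105],[0.0005,-0.0025,0.117],[0.0005,-0.0025,0.1205],[0.0005,-0.0025,0.1205],[0.0005,-0.0025,0.1205],[0.0005,-0.0025,0.1205]],"roll":[0,0,0,0,0,0,0,0],"grip":[0.04,0.04,0.04,0.04,0.04,0.0,0.0,0.0]}' 30
```

```text
t 3.4 slide [-0.0001, -0.0021, 0.1202] roll 0 | ang 63.6 pos [ 0.4383 -0.2205  0.129 ] q [-40.5  20.6  91.2  -0.   68.2 -14.2] F [-0.21 -0.56 -0.12] T [-0.018 -0.054  0.012] g 0.0398
time_s: 4.2
position: [0.4361, -0.2161, 0.0101]
tool_rot: [[0.441, 0.897, 0.001], [0.897, -0.441, -0.001], [-0.0, 0.002, -1.0]]
ft_force: [-0.5, -0.0, 0.3]
grip_width: 0.0002
```

```bash
python3 -m crank '{"slide":[[0,0,0],[0,0,0],[0,0,0],[0,0,-0.01],[0,0,-0.03],[0,0,-0.07],[0,0,-0.12],[0,0,-0.15]],"roll":[0,0,0,0,0,0,0,0],"grip":[0,0,0,0,0,0,0,0]}' 30; python3 - <<'E'
from h import *
to(.512,.027,.16,63.7)
p=get_image('wrist'); save(p,'w2')
E
```

```text
time_s: 5.0
position: [0.4362, -0.2163, 0.1634]
tool_rot: [[0.441, 0.897, 0.003], [0.897, -0.441, -0.003], [-0.001, 0.004, -1.0]]
ft_force: [-0.3, -0.1, -0.0]
grip_width: -0.0001
t 5.0 slide [0.2518, -0.0393, 0.0029] roll 0.0021 | ang 63.8 pos [ 0.4362 -0.2163  0.1634] q [-40.3  17.9  88.9   0.   72.9 -14.2] F [-0.29 -0.12 -0.01] T [ 0.018  0.057 -0.025] g -0.0001
```

View pics/w2.png

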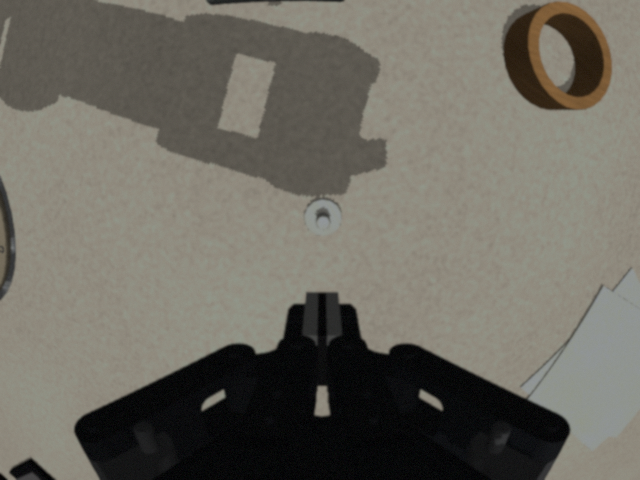

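```bash
python3 - <<'E'
from h import *
for n in ['wrist','top','scene']:
    p=get_image(n); p['fish']=(n=='wrist')
    r=silhouettes('disk_center',p)
    for k in r[:2]: print(n,k['confidence'],k['box'],fitmask(p,k['pixels'],DISK,(.436,-.22)))
    if n!='wrist':
        u,v=np.round(proj(p,[.436,-.218,.02])[0]).astype(int); a=max(v-50,0)
        cv2.imwrite(f'pics/d_{n}.png',cv2.resize(p['frame'][a:a+100,u-60:u+60,::-1],(720,600),interpolation=cv2.INTER_CUBIC)); print(proj(p,[.436,-.218,.02]),a,u-60)
    else: print(proj(p,[observe()['position'],[.4366,-.2195,.025],[.4366,-.2195,.0]]))
E
```

```text
wrist 0.72 [317.9, 216.5, 39.6, 33.2] (array([ 0.43664803, -0.21965465]), 1125, 1154.421875)
[[317.58986815 284.78512042]
 [319.57918273 221.13346107]
 [319.42549588 214.27840602]]
top 0.77 [443.2, 308.0, 19.2, 15.2] (array([ 0.43714617, -0.21971327]), 203, 229.96875)
[[445.29357863 308.5842745 ]] 259 385
scene 0.73 [145.3, 327.4, 16.6, 20.1] (array([ 0.43424199, -0.22176256]), 326, 366.578125)
scene 0.53 [288.1, 257.9, 87.9, 82.7] (array([0.5075234 , 0.02775295]), 4744, 301.65625)
[[145.33102083 321.74576616]] 272 85
```

View pics/d_scene.png

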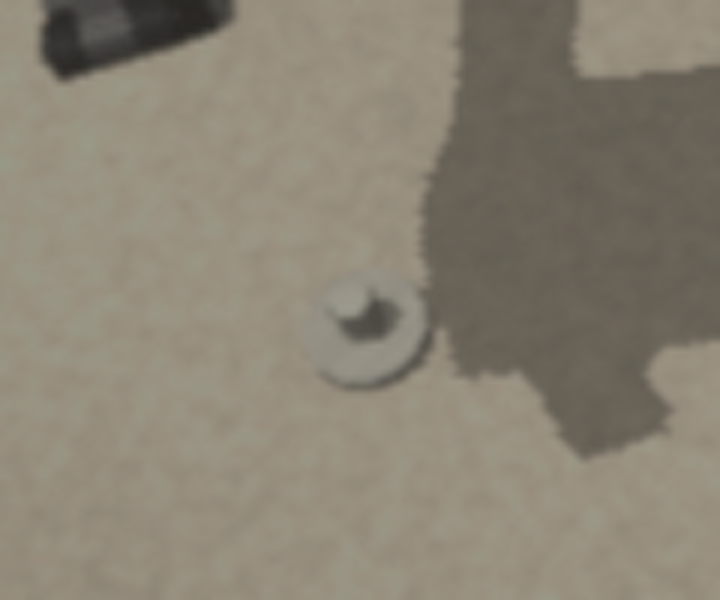

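View pics/d_top.png

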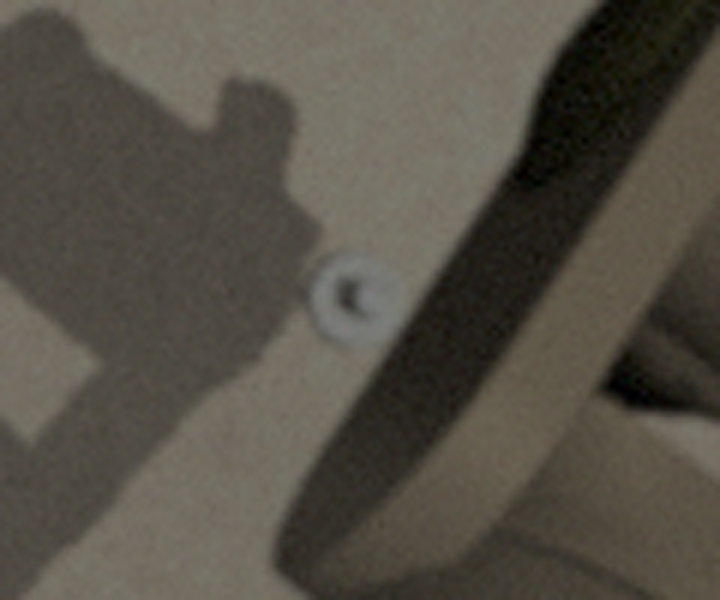

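```bash
python3 - <<'E'
from h import *
s=observe()
for n in ['scene','top','wrist']:
    p=get_image(n);p['fish']=(n=='wrist')
    T=s['position']; R=np.array(s['tool_rot'])
    pts=[T, T+R@[.011,0,0],T+R@[-.011,0,0],T+R@[0,0,-.019],T+R@[0,0,.02]]
    q=proj(p,pts); print(n,q.round(1).tolist())
    im=p['frame'][:,:,::-1].copy()
    u,v=np.round(q[0]).astype(int); a=min(max(v-50,0),380); b=max(u-60,0)
    c=cv2.resize(im[a:a+100,b:b+120],(720,600),interpolation=cv2.INTER_CUBIC)
    for i,x in enumerate(q): cv2.circle(c,tuple(int(t) for t in ((x-[b,a]+.5)*6)),4,[(0,0,255),(0,255,0),(255,0,0),(0,255,255),(255,255,0)][i],-1)
    cv2.imwrite(f'pics/e_{n}.png',c)
E
```

```text
scene [[122.0, 280.6], [129.8, 278.2], [114.2, 283.0], [118.1, 274.3], [126.0, 287.0]]
top [[463.7, 306.5], [457.9, 303.8], [469.4, 309.1], [466.8, 306.0], [460.5, 306.9]]
wrist [[320.5, 289.8], [320.5, 268.8], [320.5, 309.9], [320.4, 308.1], [320.6, 274.0]]
```

View pics/e_scene.png

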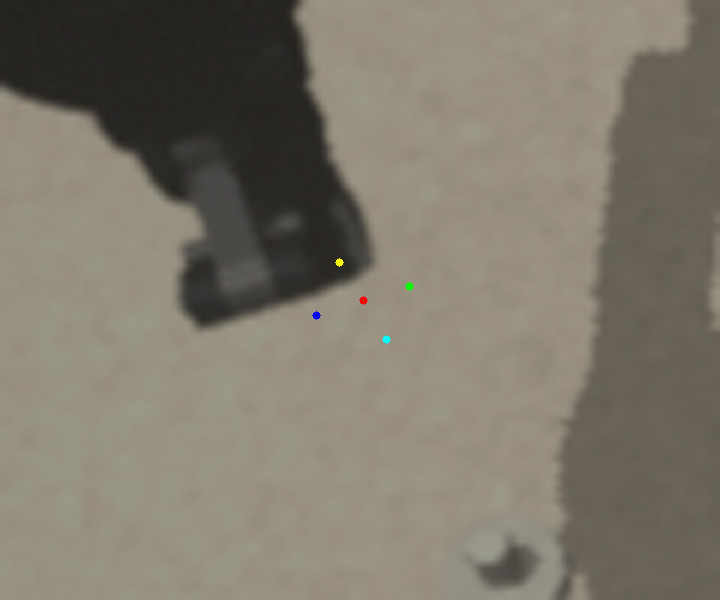

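View pics/e_wrist.png

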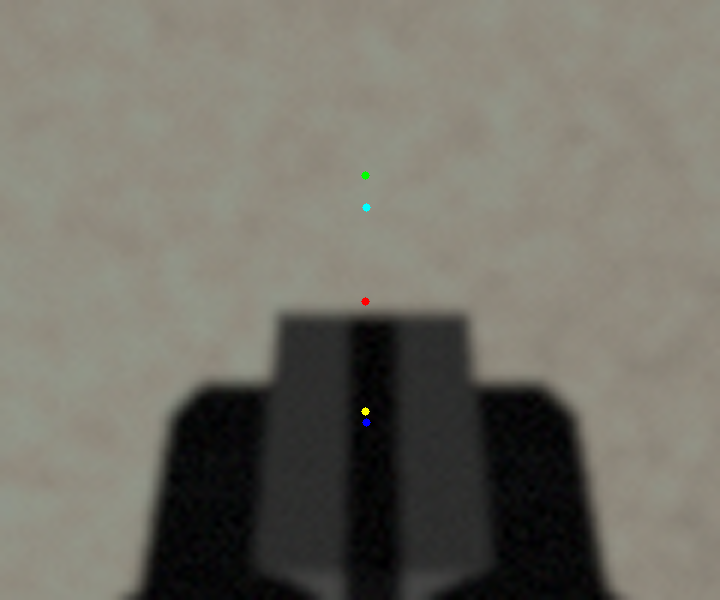

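```bash
python3 - <<'E'
from h import *
s=observe(); T=s['position']; R=np.array(s['tool_rot'])
for n in ['scene']:
    p=get_image(n)
    im=p['frame'][:,:,::-1].copy()
    a,b=180,20;S=4
    c=cv2.resize(im[a:a+150,b:b+200],None,fx=S,fy=S,interpolation=cv2.INTER_CUBIC)
    c=cv2.convertScaleAbs(c,alpha=1.8,beta=10)
    def ln(P,Q,col):
        q=proj(p,[T+R@np.array(P),T+R@np.array(Q)]); q=((q-[b,a]+.5)*S).round().astype(int); cv2.line(c,tuple(map(int,q[0])),tuple(map(int,q[1])),col,1)
    for x in (-.011,.011):
        ln([x,-.02,0],[x,.02,0],(0,0,255)); ln([x,0,0],[x,0,-.073],(0,255,0))
    ln([-.011,0,0],[.011,0,0],(255,0,0))
    # body box
    for sx in(-1,1):
        for sy in(-1,1):
            ln([sx*.0425,sy*.038,-.073],[sx*.0425,-sy*.038,-.073],(0,255,255)); ln([sx*.0425,sy*.038,-.073],[-sx*.0425,sy*.038,-.073],(255,255,0))
    cv2.imwrite('pics/f_scene.png',c)
E
```

```text
(no output)
```

View pics/f_scene.png

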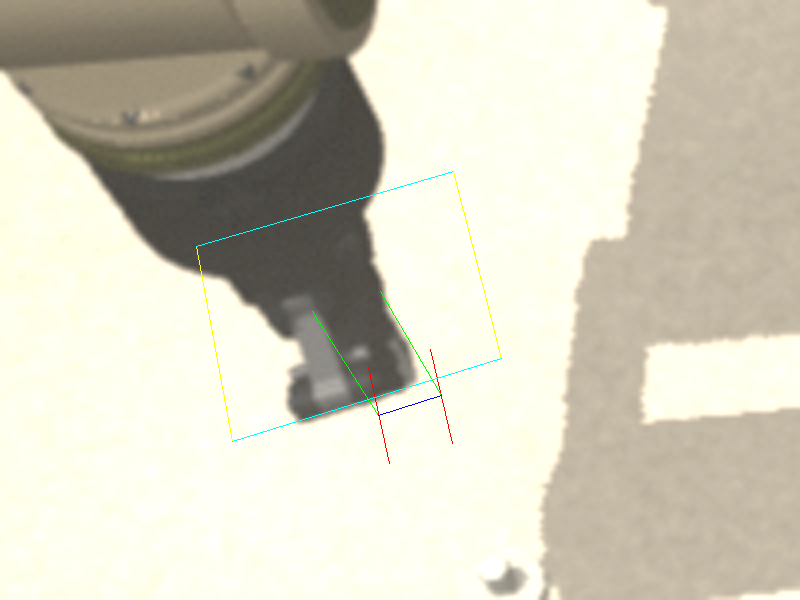

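The wrist view shows the fingertips (row 292 when shut) about 25 mm higher than the reported TCP. That fits the miss: the pads closed above the knob. The disk is unmoved, so I regrasp lower, checking forces in stages.

```bash
python3 -m crank '{"slide":[[-0.0027,0.0019,0.04],[-0.0027,0.0019,0.08],[-0.0027,0.0019,0.12],[-0.0027,0.0019,0.14],[-0.0027,0.0019,0.155],[-0.0027,0.0019,0.162],[-0.0027,0.0019,0.167],[-0.0027,0.0019,0.167]],"roll":[0,0,0,0,0,0,0,0],"grip":[0.04,0.04,0.04,0.04,0.04,0.04,0.04,0.04]}' 30; python3 - <<'E'
from h import *
to(.4366,-.2195,-.014,63.7)
p=get_image('wrist'); save(p,'w3')
p=get_image('scene'); u,v=146,326; cv2.imwrite('pics/g.png',cv2.resize(p['frame'][v-60:v+40,u-60:u+60,::-1],(720,600),interpolation=cv2.INTER_CUBIC))
E
```

```text
time_s: 6.35
position: [0.4362, -0.2192, -0.0079]
tool_rot: [[0.441, 0.897, -0.0], [0.897, -0.441, 0.0], [0.0, -0.0, -1.0]]
ft_force: [-0.1, 0.1, -0.1]
grip_width: 0.0401
t 6.35 slide [-0.0001, 0.0005, 0.0061] roll 0.002 | ang 63.8 pos [ 0.4362 -0.2192 -0.0079] q [-40.6  32.3 100.6   0.   47.1 -14.4] F [-0.14  0.14 -0.11] T [-0.025 -0.022  0.022] g 0.0401
```

View pics/g.png

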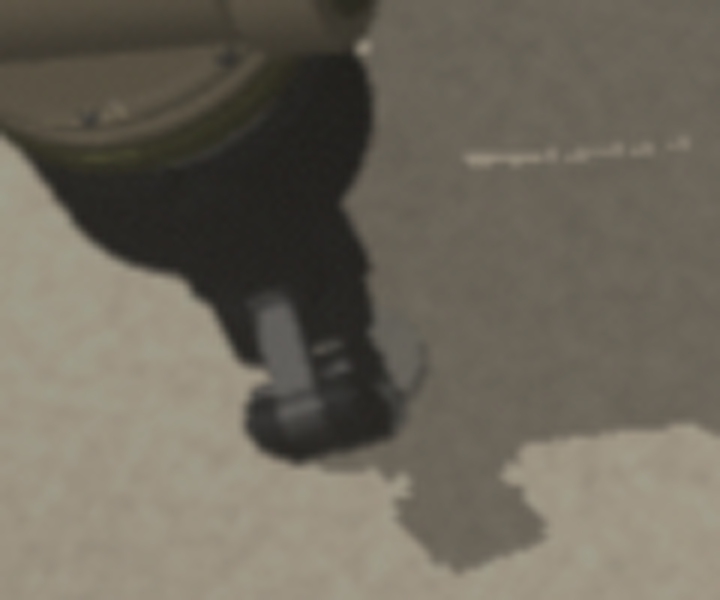

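View pics/w3.png

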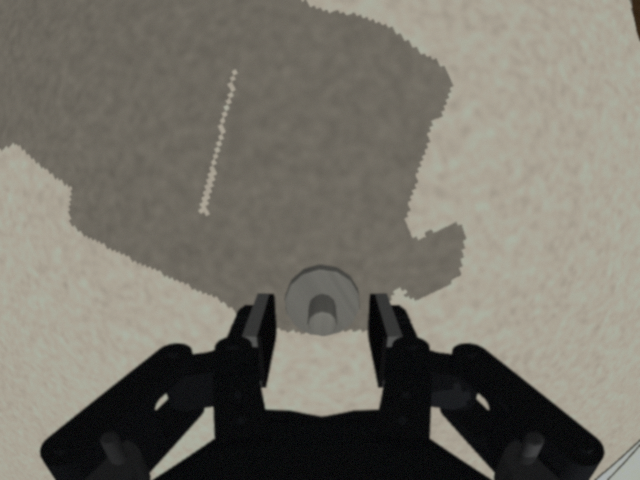

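The wrist picture shows the knob centred between the pads at (322,318), with the disk at columns 285–360 below the tips. No contact force at TCP z = -0.008. Lowering 6.5 mm and closing.

```bash
python3 -m crank '{"slide":[[0,0.0003,0.003],[0,0.0003,0.0065],[0,0.0003,0.0065],[0,0.0003,0.0065],[0,0.0003,0.0065],[0,0.0003,0.0065],[0,0.0003,0.0065],[0,0.0003,0.0065]],"roll":[0,0,0,0,0,0,0,0],"grip":[0.04,0.04,0,0,0,0,0,0]}' 30
```

```text
time_s: 7.25
position: [0.4368, -0.2198, -0.0129]
tool_rot: [[0.441, 0.897, 0.001], [0.897, -0.441, -0.002], [-0.001, 0.002, -1.0]]
ft_force: [-3.5, 1.3, 16.1]
grip_width: 0.0107
```

```bash
python3 -m crank '{"slide":[[0,0,-0.002],[0,0,-0.006],[0,0,-0.03],[0,0,-0.07],[0,0,-0.11],[0,0,-0.15],[0,0,-0.15],[0,0,-0.15]],"roll":[0,0,0,0,0,0,0,0],"grip":[0,0,0,0,0,0,0,0]}' 30; python3 - <<'E'
from h import *
to(.512,.027,.15,63.7)
p=get_image('wrist'); save(p,'w4')
E
```

```text
time_s: 8.05
position: [0.4365, -0.2193, 0.136]
tool_rot: [[0.441, 0.897, 0.001], [0.897, -0.441, -0.001], [-0.0, 0.001, -1.0]]
ft_force: [-0.6, 0.3, -1.2]
grip_width: 0.0105
t 8.05 slide [0.2543, -0.0408, -0.0141] roll 0.0021 | ang 63.8 pos [ 0.4365 -0.2193  0.136 ] q [-40.6  19.9  91.    0.   69.  -14.4] F [-0.59  0.31 -1.23] T [-0.008 -0.002  0.013] g 0.0105
```

View pics/w4.png

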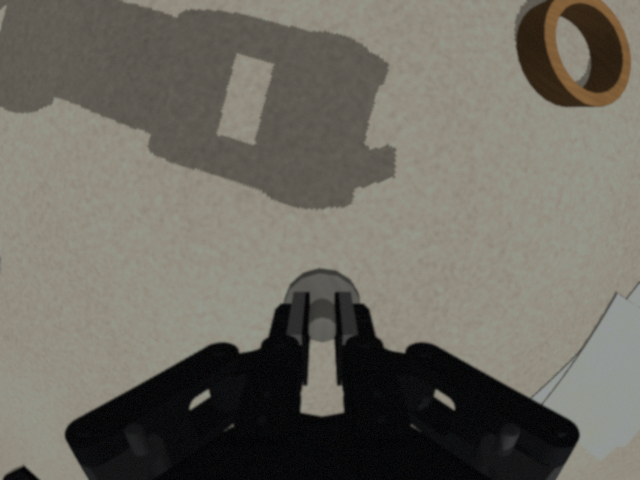

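Disk held, centred at col 322, level. Moving to 50 mm short of the jar so the wrist camera can see mouth and disk together.

```bash
python3 -m crank '{"slide":[[0.05,-0.01,-0.014],[0.1,-0.02,-0.014],[0.14,-0.03,-0.014],[0.17,-0.04,-0.014],[0.19,-0.041,-0.014],[0.2,-0.041,-0.014],[0.204,-0.041,-0.014],[0.204,-0.041,-0.014]],"roll":[0,0,0,0,0,0,0,0],"grip":[0,0,0,0,0,0,0,0]}' 30; python3 - <<'E'
from h import *
to(.512,.027,.15,63.8)
p=get_image('wrist'); save(p,'w5'); p['fish']=1
print(p['xyz'],p['rotation'])
r=silhouettes('disk_center',p)
T=observe()['position']
for k in r[:2]: print(k['confidence'],k['box'],fitmask(p,k['pixels'],[(.017,T[2]+.0129,T[2]+.0199)],T[:2]))
print(proj(p,[[.512,.027,.106]]))
E
```

```text
time_s: 8.9
position: [0.4896, -0.0185, 0.149]
tool_rot: [[0.441, 0.897, -0.001], [0.897, -0.441, 0.0], [-0.0, -0.001, -1.0]]
ft_force: [-0.1, -0.3, -1.0]
grip_width: 0.0104
t 8.9 slide [0.0507, 0.0, -0.001] roll 0.0002 | ang 63.8 pos [ 0.4896 -0.0185  0.149 ] q [-16.   19.2  89.5  -0.   71.3  10.2] F [-0.11 -0.26 -1.05] T [0.014 0.023 0.034] g 0.0104
[0.52365294 0.04961604 0.31240075] [[ 8.97223703e-01 -4.21107483e-01 -1.32883841e-01]
 [-4.41575494e-01 -8.56206571e-01 -2.68181637e-01]
 [-8.42723353e-04  2.99297169e-01 -9.54159575e-01]]
0.82 [321.0, 305.0, 76.7, 72.3] (array([ 0.48899636, -0.0198665 ]), 2605, 4867.0)
[[321.17404574 173.50080605]]
```

View pics/w5.png

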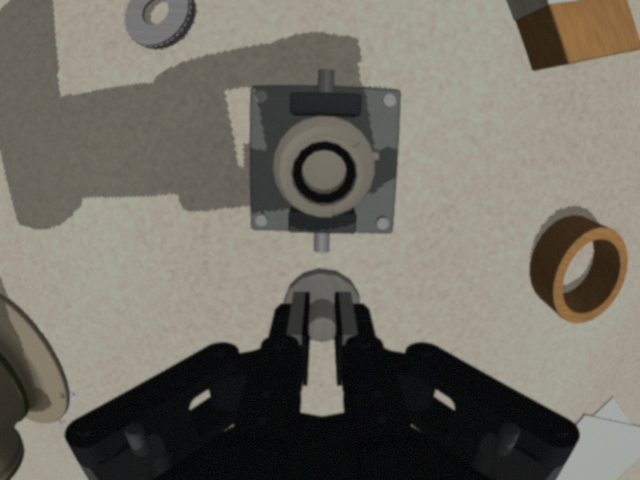

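```bash
python3 - <<'E'
import cv2
im=cv2.imread('pics/w5.png')
a=cv2.resize(im[115:231,265:381],(600,600),interpolation=cv2.INTER_CUBIC)
b=cv2.convertScaleAbs(cv2.resize(im[255:355,272:372],(600,600),interpolation=cv2.INTER_CUBIC),alpha=2)
cv2.imwrite('pics/w5a.png',a);cv2.imwrite('pics/w5b.png',b)
E
```

```text
(no output)
```

View pics/w5a.png

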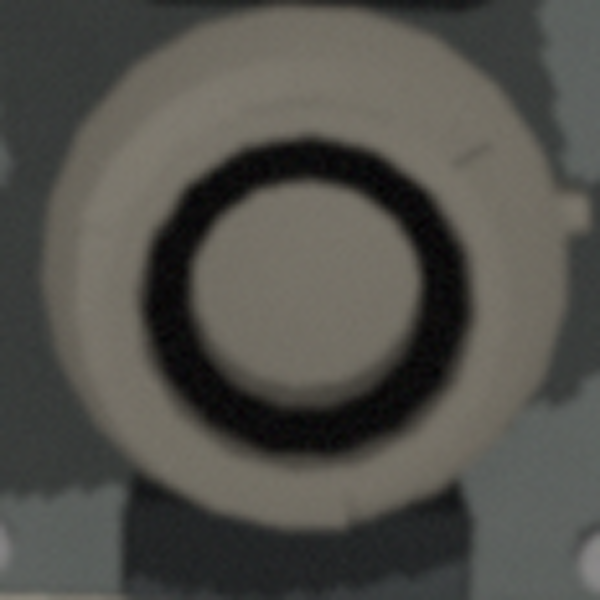

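View pics/w5b.png

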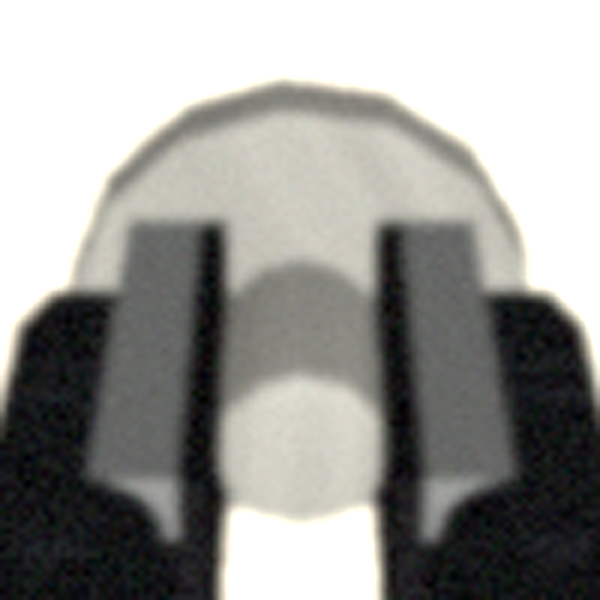

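```bash
python3 - <<'E'
from h import *
p=get_image('wrist'); p['fish']=1
s=observe(); T=s['position']; R=np.array(s['tool_rot'])
M=ray(p,323.8,173.3,.106); print('mouth wrist',M)
for row,h in [(272.5,.0199),(268.2,.0129)]:
    q=R.T@(ray(p,321.5,row,T[2]+h)-T); print('disk front edge tool',q, 'ctr x',q[0]-.017)
q=R.T@(ray(p,321.8,255+518/6-.5,T[2]+.0379)-T); print('knob back edge',q,'ctr',q[0]+.006)
print('T',T,'mouth in tool',R.T@(M-T))
for n,uv in [('top',(326.3,268.5)),('scene',(284.25,228.7))]:
    pp=get_image(n); print(n,ray(pp,*uv,.106))
E
```

```text
mouth wrist [0.51332353 0.02588517 0.106     ]
disk front edge tool [ 0.01740516  0.00024124 -0.01990373] ctr x 0.0004051592282102341
disk front edge tool [ 0.01655993  0.00023854 -0.01290355] ctr x -0.0004400748926534012
knob back edge [-0.00468916  0.00036025 -0.03789917] ctr 0.001310837755819398
T [ 0.48951844 -0.0190129   0.14950937] mouth in tool [0.05080576 0.00150613 0.04349816]
top [0.51250318 0.0258472  0.106     ]
scene [0.51349059 0.02453928 0.106     ]
```

Mouth fixed at about (0.5133, 0.0258); all three cameras agree within about 1.3 mm, and the disk sits on the tool axis. Moving over the mouth and down to 4 mm above the rim.

```bash
python3 -m crank '{"slide":[[0.02,0.0012,0],[0.04,0.0012,0],[0.05,0.0012,0.005],[0.0506,0.0012,0.02],[0.0506,0.0012,0.035],[0.0506,0.0012,0.046],[0.0506,0.0012,0.052],[0.0506,0.0012,0.052]],"roll":[0,0,0,0,0,0,0,0],"grip":[0,0,0,0,0,0,0,0]}' 30; python3 - <<'E'
from h import *
to(.5133,.0258,.0870)
p=get_image('wrist'); save(p,'w6')
for n in ['scene']:
    q=get_image(n); cv2.imwrite(f'pics/w6{n}.png',cv2.resize(q['frame'][160:280,220:340,::-1],(600,600),interpolation=cv2.INTER_CUBIC))
cv2.imwrite('pics/w6.png',cv2.resize(p['frame'][230:380,230:430,::-1],(800,600),interpolation=cv2.INTER_CUBIC))
E
```

```text
time_s: 9.95
position: [0.5127, 0.0265, 0.0971]
tool_rot: [[0.442, 0.897, -0.001], [0.897, -0.442, 0.0], [-0.0, -0.001, -1.0]]
ft_force: [0.0, -0.3, -0.7]
grip_width: 0.0104
t 9.95 slide [-0.0004, 0.0008, 0.0101] roll 0 | ang 63.8 pos [0.5127 0.0265 0.0971] q [-10.3  24.9  90.2  -0.   64.9  15.9] F [ 0.05 -0.33 -0.68] T [-0.044  0.006  0.025] g 0.0104
```

View pics/w6.png

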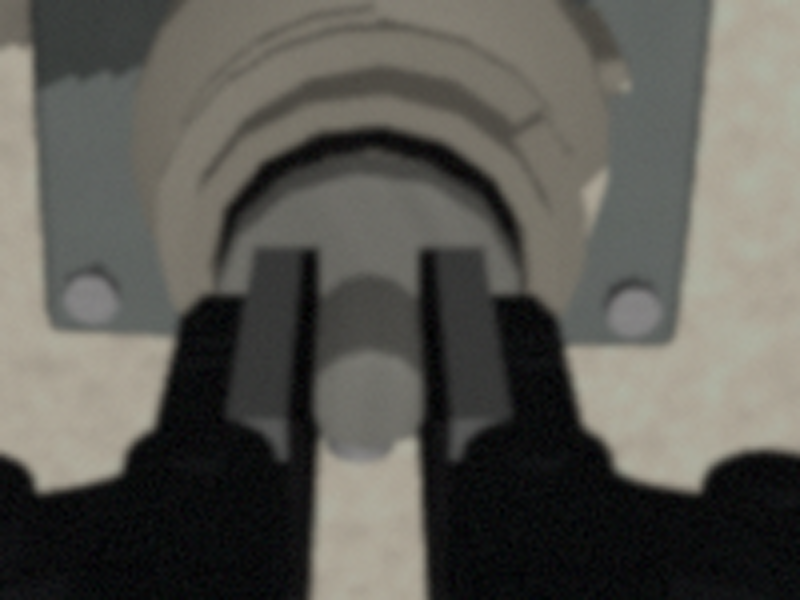

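View pics/w6scene.png

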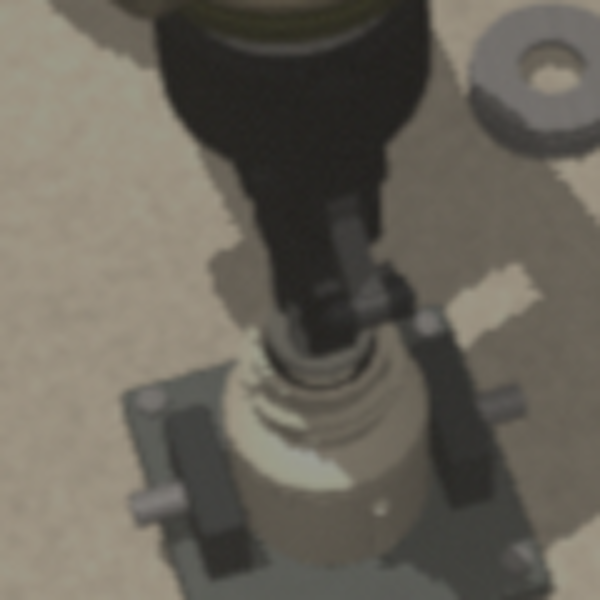

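Disk (columns 216–522 in the crop) is centred in the mouth's dark ring. Lowering gently to the seat.

```bash
python3 -m crank '{"slide":[[0,0.0003,0.002],[0,0.0003,0.004],[0,0.0003,0.005],[0,0.0003,0.006],[0,0.0003,0.007],[0,0.0003,0.008],[0,0.0003,0.0085],[0,0.0003,0.0085]],"roll":[0,0,0,0,0,0,0,0],"grip":[0,0,0,0,0,0,0,0]}' 30; python3 -c "
from h import *
to(.5133,.0258,.0870)"
```

```text
time_s: 10.85
position: [0.5134, 0.0266, 0.0892]
tool_rot: [[0.441, 0.897, -0.0], [0.897, -0.441, 0.0], [-0.0, -0.0, -1.0]]
ft_force: [-0.3, -0.2, -0.1]
grip_width: 0.0111
t 10.85 slide [-0.0007, 0.0003, 0.0022] roll 0 | ang 63.8 pos [0.5134 0.0266 0.0892] q [-10.2  25.5  90.8  -0.   63.7  15.9] F [-0.33 -0.16 -0.07] T [ 0.035 -0.002  0.024] g 0.0111
```

```bash
python3 -m crank '{"slide":[[0,0,0.0005],[0,0,0.001],[0,0,0.0015],[0,0,0.002],[0,0,0.002],[0,0,0.002],[0,0,0.002],[0,0,0.002]],"roll":[0,0,0,0,0,0,0,0],"grip":[0,0,0,0,0,0,0,0]}' 30; python3 -c "
from h import *
to(.5133,.0258,.0870)"
```

```text
time_s: 11.65
position: [0.5134, 0.0266, 0.0872]
tool_rot: [[0.441, 0.897, 0.0], [0.897, -0.441, -0.0], [0.0, 0.0, -1.0]]
ft_force: [-0.8, 0.6, -0.3]
grip_width: 0.0104
t 11.65 slide [-0.0007, 0.0003, 0.0002] roll 0 | ang 63.8 pos [0.5134 0.0266 0.0872] q [-10.2  25.7  90.9  -0.   63.4  15.9] F [-0.83  0.58 -0.33] T [-0.012  0.004  0.011] g 0.0104
```

```bash
python3 -m crank '{"slide":[[0,0,0.0004],[0,0,0.0007],[0,0,0.0007],[0,0,0.0007],[0,0,0.0007],[0,0,0.0007],[0,0,0.0007],[0,0,0.0007]],"roll":[0,0,0,0,0,0,0,0],"grip":[0,0,0,0,0.03,0.03,0.03,0.03]}' 30; python3 -c "
from h import *
to(.5133,.0258,.0870)"
```

```text
time_s: 12.45
position: [0.5133, 0.0266, 0.0864]
tool_rot: [[0.441, 0.897, -0.0], [0.897, -0.441, 0.0], [-0.0, -0.0, -1.0]]
ft_force: [-0.8, 1.2, -0.7]
grip_width: 0.0302
t 12.45 slide [-0.0007, 0.0003, -0.0006] roll 0 | ang 63.8 pos [0.5133 0.0266 0.0864] q [-10.3  25.8  91.    0.   63.3  15.9] F [-0.83  1.2  -0.73] T [-0.023  0.026 -0.001] g 0.0302
```

```bash
python3 -m crank '{"slide":[[0,0,-0.01],[0,0,-0.03],[0,0,-0.06],[-0.02,0,-0.08],[-0.04,0,-0.08],[-0.05,0,-0.08],[-0.05,0,-0.08],[-0.05,0,-0.08]],"roll":[0,0,0,0,0,0,0,0],"grip":[0.03,0.03,0.085,0.085,0.085,0.085,0.085,0.085]}' 30; python3 - <<'E'
from h import *
p=get_image('wrist'); save(p,'w7'); p['fish']=1
to(.446,.208,.12)
r=silhouettes('ring_center',p)
for k in r[:2]: print(k['confidence'],k['box'],fitmask(p,k['pixels'],RING,(.446,.208)))
cv2.imwrite('pics/w7.png',cv2.resize(p['frame'][80:280,190:455,::-1],(795,600),interpolation=cv2.INTER_CUBIC))
q=get_image('scene'); cv2.imwrite(f'pics/w7s.png',cv2.resize(q['frame'][180:280,230:330,::-1],(600,600),interpolation=cv2.INTER_CUBIC))
E
```

```text
time_s: 13.25
position: [0.4913, -0.018, 0.1664]
tool_rot: [[0.442, 0.897, -0.0], [0.897, -0.442, 0.0], [0.0, -0.001, -1.0]]
ft_force: [-0.4, -0.9, 0.2]
grip_width: 0.0851
t 13.3 slide [0.1826, -0.1403, 0.0464] roll 0 | ang 63.8 pos [ 0.4914 -0.0178  0.1663] q [-15.9  18.3  87.7   0.   74.   10.3] F [ 0.65 -0.32 -1.17] T [-0.038  0.036  0.04 ] g 0.0845
0.97 [169.2, 28.8, 69.6, 57.6] (array([0.44438517, 0.20606736]), 3101, 3591.296875)
```

View pics/w7.png

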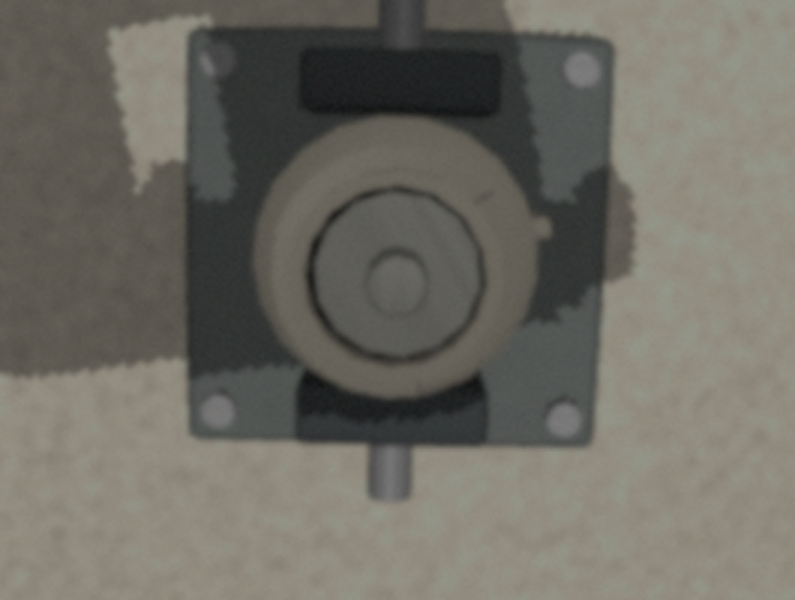

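View pics/w7s.png

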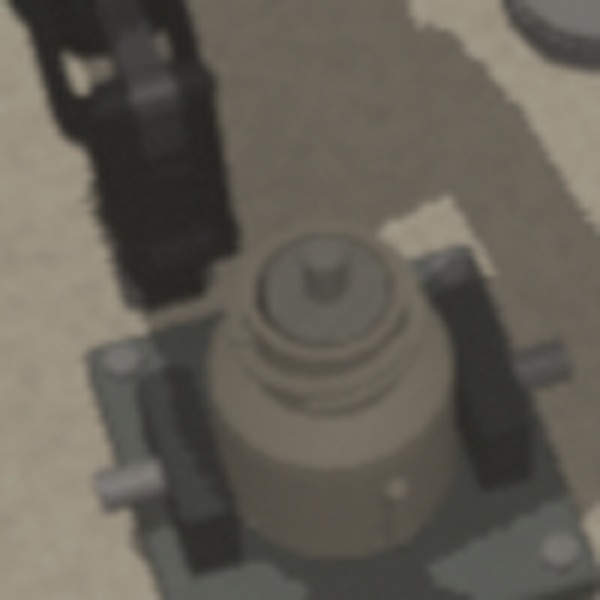

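The disk lies concentric and level in its seat, knob up (crop centre (398,272)). Now the ring, with the wrist wound back for clockwise turning.

```bash
python3 -m crank '{"slide":[[0.03,-0.023,0],[0.06,-0.046,0],[0.09,-0.07,0],[0.12,-0.093,0],[0.15,-0.117,0.01],[0.175,-0.133,0.02],[0.1826,-0.1403,0.03],[0.1826,-0.1403,0.03]],"roll":[-2.2,-2.2,-2.2,-2.2,-2.2,-2.2,-2.2,-2.2],"grip":[0.085,0.085,0.085,0.085,0.085,0.085,0.085,0.085]}' 40
python3 -c "
from h import *
to(.446,.208,.12,190)"
```

```text
time_s: 14.2
position: [0.4447, 0.2094, 0.1351]
tool_rot: [[-0.683, 0.73, -0.003], [0.73, 0.683, -0.0], [0.002, -0.002, -1.0]]
ft_force: [-0.0, 0.5, 0.3]
grip_width: 0.0853
t 14.2 slide [-0.0019, 0.0001, 0.0151] roll -0.993 | ang 133.1 pos [0.4447 0.2094 0.1351] q [ 11.4  20.3  90.5   0.   69.4 -31.7] F [-0.04  0.47  0.25] T [-0.034 -0.006  0.014] g 0.0853
```

```bash
python3 -m crank '{"slide":[[-0.001,0,0.015],[-0.001,0,0.015],[-0.001,0,0.015],[-0.001,0,0.015],[-0.001,0,0.015],[-0.001,0,0.015],[-0.001,0,0.015],[-0.001,0,0.015]],"roll":[-0.993,-0.993,-0.993,-0.993,-0.993,-0.993,-0.993,-0.993],"grip":[0.085,0.085,0.085,0.085,0.085,0.085,0.085,0.085]}' 40
python3 - <<'E'
from h import *
to(.446,.208,.12,190)
p=get_image('wrist'); save(p,'w8'); p['fish']=1
r=silhouettes('ring_center',p)
for k in r[:2]: print(k['confidence'],k['box'],fitmask(p,k['pixels'],RING,(.446,.208)))
E
```

```text
time_s: 15.0
position: [0.4466, 0.2072, 0.1213]
tool_rot: [[-0.986, -0.166, -0.0], [-0.166, 0.986, 0.0], [0.0, 0.0, -1.0]]
ft_force: [1.1, -0.1, 0.1]
grip_width: 0.0849
t 15.0 slide [0.0004, 0.0009, 0.0013] roll -0.008 | ang -170.5 pos [0.4466 0.2072 0.1213] q [ 11.1  21.3  91.6   0.   67.1 -88.5] F [ 1.15 -0.12  0.13] T [-0.004 -0.028  0.017] g 0.0849
0.9 [328.6, 229.7, 81.1, 86.2] (array([0.44594492, 0.20967521]), 5316, 5425.078125)
```

View pics/w8.png

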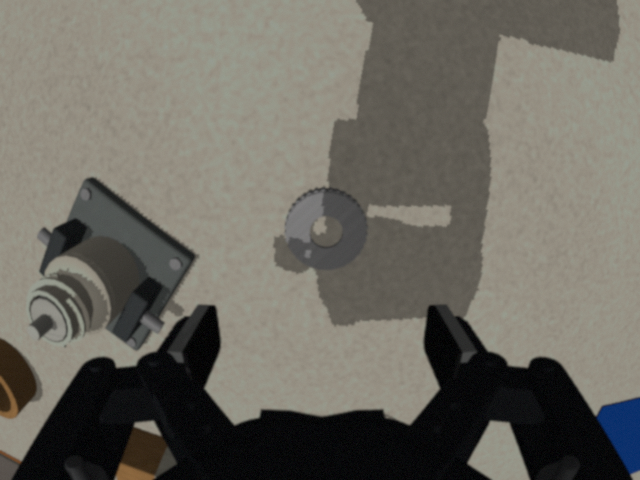

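Ring seen at (326,229) between the pads' columns (218, 426). Descending around it.

```bash
python3 -m crank '{"slide":[[0.0005,0.002,0.04],[0.0005,0.002,0.08],[0.0005,0.002,0.11],[0.0005,0.002,0.13],[0.0005,0.002,0.14],[0.0005,0.002,0.145],[0.0005,0.002,0.148],[0.0005,0.002,0.148]],"roll":[0,0,0,0,0,0,0,0],"grip":[0.085,0.085,0.085,0.085,0.085,0.085,0.085,0.085]}' 40
python3 - <<'E'
from h import *
to(.446,.2095,-.027,190)
p=get_image('wrist'); save(p,'w9')
E
```

```text
time_s: 15.9
position: [0.4462, 0.2087, -0.026]
tool_rot: [[-0.986, -0.164, 0.001], [-0.164, 0.986, 0.0], [-0.001, 0.0, -1.0]]
ft_force: [-0.1, -0.1, 0.2]
grip_width: 0.0852
t 15.9 slide [0.0001, 0.0008, 0.001] roll -0.0097 | ang -170.6 pos [ 0.4462  0.2087 -0.026 ] q [ 11.3  34.4 100.7   0.   44.8 -88.2] F [-0.13 -0.12  0.17] T [-0.038 -0.025  0.016] g 0.0852
```

View pics/w9.png

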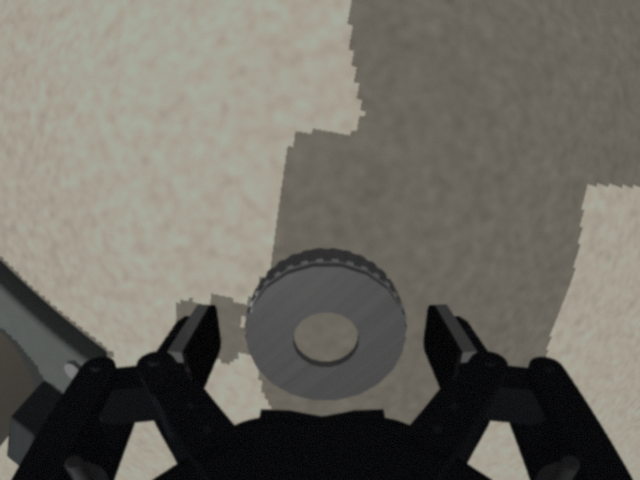

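```bash
python3 - <<'E'
from h import *
p=get_image('wrist'); p['fish']=1; s=observe(); T=s['position'];R=np.array(s['tool_rot'])
print(T,proj(p,[[T[0],T[1],.018]]))
c=ray(p,325.5,331.,.018); print(c,R.T@(c-T))
E
```

```text
[ 0.4462731   0.20875481 -0.02577216] [[323.01105253 339.27147576]]
[0.4424743  0.20905818 0.018     ] [ 0.00363434  0.00092421 -0.04377742]
```

```bash
python3 - <<'E'
from h import *
p=get_image('wrist'); p['fish']=1; s=observe(); T=s['position'];R=np.array(s['tool_rot'])
for dx in [0,.001,.002,.003,.004]:
    c=T+R@[dx,.0009,0]
    o=proj(p,circ(c[0],c[1],.031,.018)); h=proj(p,circ(c[0],c[1],.0125,.018))
    print(dx,o.min(0).round(1),o.max(0).round(1),h.min(0).round(1),h.max(0).round(1))
r=silhouettes('ring_center',p)
print(fitmask(p,r[0]['pixels'],RING,(.446,.208)),r[0]['box'])
im=cv2.resize(p['frame'][230:420,230:430,::-1],None,fx=3,fy=3,interpolation=cv2.INTER_CUBIC); cv2.imwrite('pics/w9z.png',im)
E
```

```text
0 [244.  262.7] [406.5 399.7] [292.3 310.2] [358.4 365.3]
0.001 [243.8 259.9] [406.7 398. ] [292.2 307.8] [358.5 363.3]
0.002 [243.5 257.2] [407.  396.2] [292.1 305.3] [358.6 361.3]
0.003 [243.3 254.5] [407.3 394.5] [292.  302.9] [358.7 359.3]
0.004 [243.  251.7] [407.5 392.7] [291.9 300.4] [358.9 357.2]
(array([0.44593878, 0.20962538]), 19225, 19522.015625) [327.4, 324.1, 163.4, 154.5]
```

View pics/w9z.png

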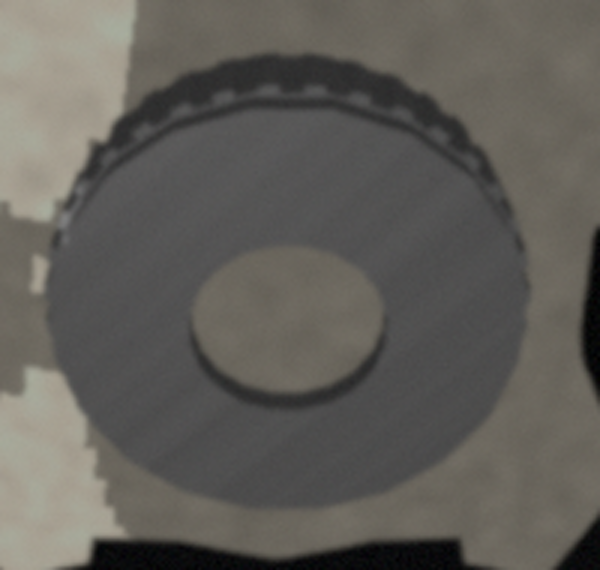

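```bash
python3 -m crank '{"slide":[[-0.0002,0.0012,0],[-0.0002,0.0012,0],[-0.0002,0.0012,0],[-0.0002,0.0012,0],[-0.0002,0.0012,0],[-0.0002,0.0012,0],[-0.0002,0.0012,0],[-0.0002,0.0012,0]],"roll":[0,0,0,0,0,0,0,0],"grip":[0.075,0.07,0.055,0.055,0.055,0.055,0.055,0.055]}' 40
python3 - <<'E'
from h import *
to(.446,.2095,-.027,190)
p=get_image('wrist'); p['fish']=1; save(p,'w10')
s=observe(); T=s['position'];R=np.array(s['tool_rot'])
c=R.T@(ray(p,325,306,.018)-T);print(c)
E
```

```text
time_s: 16.9
position: [0.4463, 0.2099, -0.0254]
tool_rot: [[-0.986, -0.165, 0.002], [-0.165, 0.986, 0.0], [-0.002, -0.0, -1.0]]
ft_force: [-2.4, -2.2, 12.1]
grip_width: 0.0609
t 16.9 slide [0.0004, -0.0003, 0.0016] roll -0.0091 | ang -170.5 pos [ 0.4463  0.2099 -0.0254] q [ 11.4  34.4 100.6  -0.   44.9 -88.1] F [-2.36 -2.21 12.08] T [-0.138  0.379  0.021] g 0.0609
[ 0.01402618  0.00071652 -0.04346338]
```

View pics/w10.png

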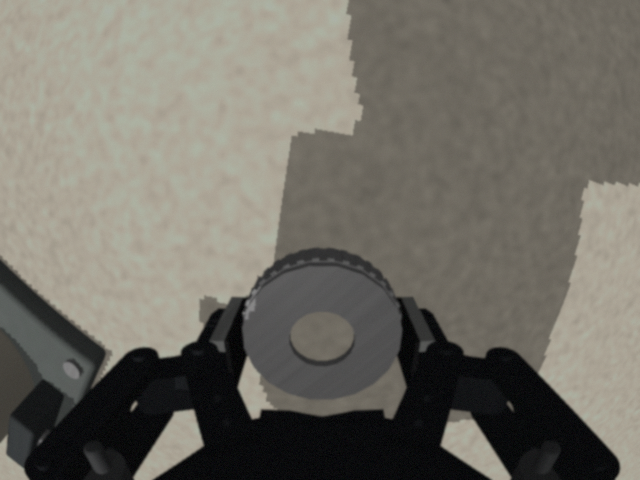

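Ring gripped squarely (tool axis at its centre, width 0.061). Lift, then go past the jar so it shows ahead in the wrist picture.

```bash
python3 -m crank '{"slide":[[0,0,-0.003],[0,0,-0.02],[0,0,-0.06],[0,0,-0.1],[0,0,-0.14],[0,0,-0.16],[0,0,-0.16],[0,0,-0.16]],"roll":[0,0,0,0,0,0,0,0],"grip":[0.055,0.055,0.055,0.055,0.055,0.055,0.055,0.055]}' 40
python3 - <<'E'
from h import *
to(.580,.037,.134,190)
E
```

```text
time_s: 17.75
position: [0.4454, 0.2098, 0.1329]
tool_rot: [[-0.986, -0.164, -0.001], [-0.164, 0.986, -0.0], [0.001, -0.0, -1.0]]
ft_force: [0.7, 0.2, -1.9]
grip_width: 0.0606
t 17.75 slide [-0.1044, -0.1925, -0.0012] roll -0.0093 | ang -170.5 pos [0.4454 0.2098 0.1329] q [ 11.4  20.5  90.6  -0.   68.9 -88.1] F [ 0.7   0.18 -1.91] T [-0.029  0.015  0.015] g 0.0606
```

```bash
python3 -m crank '{"slide":[[-0.02,-0.037,0],[-0.04,-0.074,0],[-0.06,-0.111,0],[-0.08,-0.148,0],[-0.095,-0.175,0],[-0.102,-0.188,0],[-0.1044,-0.1925,0],[-0.1044,-0.1925,0]],"roll":[0,0,0,0,0,0,0,0],"grip":[0.055,0.055,0.055,0.055,0.055,0.055,0.055,0.055]}' 40
python3 - <<'E'
from h import *
to(.5133,.0262,.112,190)
p=get_image('wrist'); p['fish']=1; save(p,'w11')
s=observe(); print(proj(p,[[.5133,.0262,.107],[.5133,.0262,.125]]))
im=cv2.resize(p['frame'][120:400,210:430,::-1],None,fx=2.1,fy=2.1,interpolation=cv2.INTER_CUBIC); cv2.imwrite('pics/w11z.png',im)
E
```

```text
time_s: 18.55
position: [0.5798, 0.0376, 0.1325]
tool_rot: [[-0.986, -0.164, -0.002], [-0.164, 0.986, 0.0], [0.002, 0.001, -1.0]]
ft_force: [0.2, 0.2, -0.9]
grip_width: 0.061
t 18.55 slide [0.0675, -0.0003, 0.0207] roll -0.0094 | ang -170.5 pos [0.5798 0.0376 0.1325] q [  -8.    28.7   76.4    0.    75.  -107.4] F [ 0.17  0.2  -0.89] T [ 0.013  0.071 -0.009] g 0.061
[[322.16239798 145.35180948]
 [322.2326445  147.10543284]]
```

View pics/w11.png

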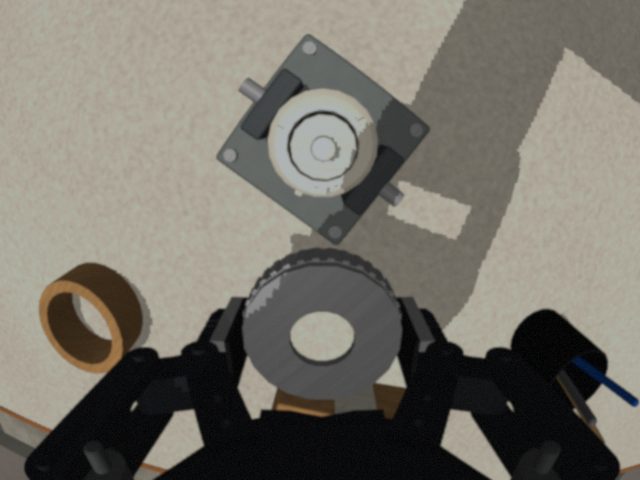

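View pics/w11z.png

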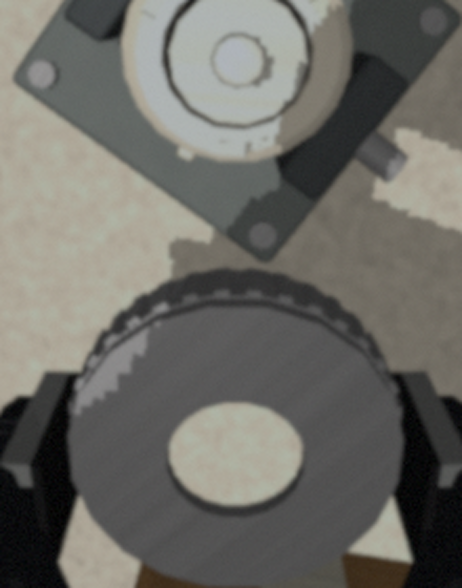

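Knob and seat at (322.6,147), within 1 px of prediction, and the ring is centred at column 322–323. Moving over, ring underside about 12 mm above the rim.

```bash
python3 -m crank '{"slide":[[0.02,0,0],[0.04,0,0],[0.055,0,0],[0.064,0,0],[0.067,0,0.005],[0.067,0,0.018],[0.067,0,0.032],[0.067,0,0.04]],"roll":[0,0,0,0,0,0,0,0],"grip":[0.055,0.055,0.055,0.055,0.055,0.055,0.055,0.055]}' 40
python3 - <<'E'
from h import *
to(.5133,.0262,.080,190)
p=get_image('wrist'); p['fish']=1
q=get_image('scene'); cv2.imwrite(f'pics/w12s.png',cv2.resize(q['frame'][180:280,230:330,::-1],(600,600),interpolation=cv2.INTER_CUBIC))
im=cv2.resize(p['frame'][220:420,210:430,::-1],None,fx=3,fy=3,interpolation=cv2.INTER_CUBIC)[:600]; cv2.imwrite('pics/w12z.png',im)
E
```

```text
time_s: 19.4
position: [0.5142, 0.0266, 0.0923]
tool_rot: [[-0.986, -0.165, -0.001], [-0.165, 0.986, 0.0], [0.001, 0.001, -1.0]]
ft_force: [0.4, -0.3, -2.1]
grip_width: 0.0607
t 19.4 slide [0.0009, -0.0002, 0.0123] roll -0.0088 | ang -170.5 pos [0.5142 0.0266 0.0923] q [ -10.2   25.4   90.3    0.    64.3 -109.7] F [ 0.37 -0.26 -2.08] T [-0.005  0.01   0.072] g 0.0607
```

View pics/w12s.png

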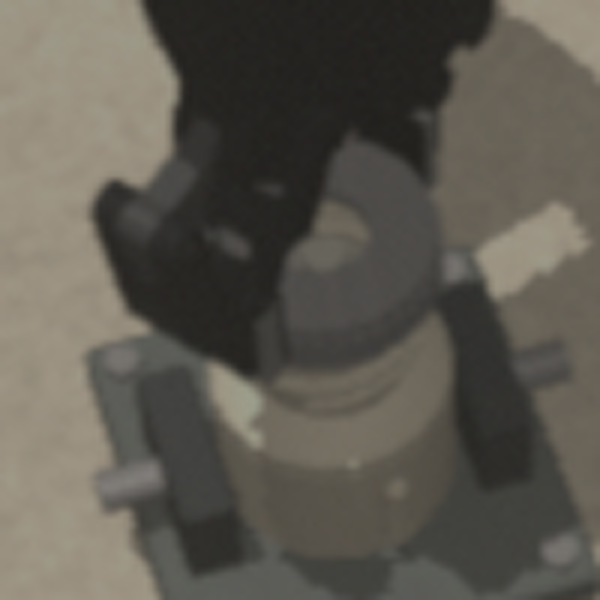

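View pics/w12z.png

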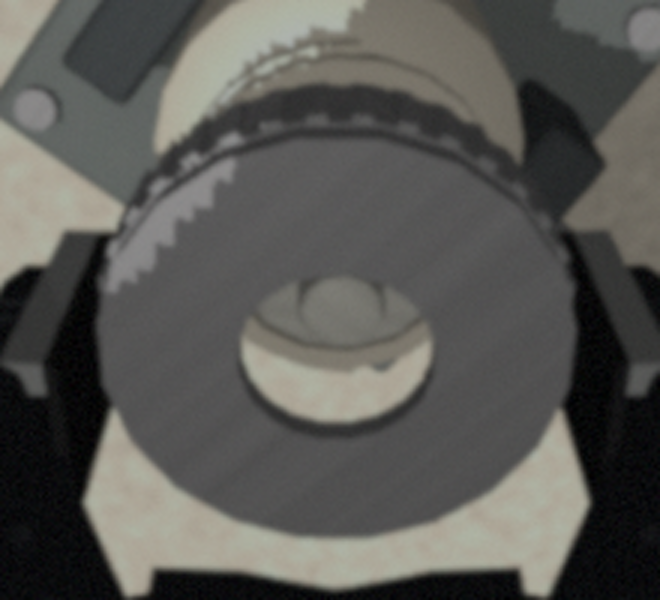

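Ring hangs over the knob, hole (337) and knob (342) nearly aligned in the crop. Lowering to just above the thread start.

```bash
python3 -m crank '{"slide":[[0.0003,0.0003,0.004],[0.0003,0.0003,0.008],[0.0003,0.0003,0.01],[0.0003,0.0003,0.0115],[0.0003,0.0003,0.013],[0.0003,0.0003,0.0145],[0.0003,0.0003,0.0155],[0.0003,0.0003,0.0155]],"roll":[0,0,0,0,0,0,0,0],"grip":[0.055,0.055,0.055,0.055,0.055,0.055,0.055,0.055]}' 40
python3 -c "
from h import *
for i in range(1): to(.5133,.0262,.0749,190)"
```

```text
time_s: 20.3
position: [0.514, 0.0263, 0.0779]
tool_rot: [[-0.986, -0.164, -0.0], [-0.164, 0.986, 0.0], [0.0, 0.0, -1.0]]
ft_force: [0.1, -0.9, -1.6]
grip_width: 0.0607
t 20.3 slide [0.0007, -0.0, 0.003] roll -0.0094 | ang -170.5 pos [0.514  0.0263 0.0779] q [ -10.3   26.5   91.4   -0.    62.1 -109.7] F [ 0.06 -0.87 -1.56] T [ 0.008 -0.    -0.069] g 0.0607
```

```bash
python3 -m crank '{"slide":[[0,0,0.0005],[0,0,0.001],[0,0,0.0015],[0,0,0.002],[0,0,0.0025],[0,0,0.003],[0,0,0.003],[0,0,0.003]],"roll":[0,0,0,0,0,0,0,0],"grip":[0.055,0.055,0.055,0.055,0.055,0.055,0.055,0.055]}' 40
python3 -c "
from h import *
for i in range(1): to(.5133,.0262,.0749,190)"
```

```text
time_s: 21.1
position: [0.5141, 0.0264, 0.075]
tool_rot: [[-0.986, -0.164, 0.0], [-0.164, 0.986, -0.0], [-0.0, -0.0, -1.0]]
ft_force: [-0.9, 0.3, -1.9]
grip_width: 0.0607
t 21.1 slide [0.0008, -0.0, 0.0001] roll -0.0093 | ang -170.5 pos [0.5141 0.0264 0.075 ] q [ -10.3   26.7   91.6   -0.    61.7 -109.7] F [-0.87  0.26 -1.89] T [-0.034  0.009  0.029] g 0.0607
```

```bash
python3 -m crank '{"slide":[[0,0,0.0004],[0,0,0.0008],[0,0,0.0012],[0,0,0.0016],[0,0,0.002],[0,0,0.002],[0,0,0.002],[0,0,0.002]],"roll":[0,0,0,0,0,0,0,0],"grip":[0.055,0.055,0.055,0.055,0.055,0.055,0.055,0.055]}' 40
python3 -c "
from h import *
for i in range(1): to(.5133,.0262,.0749,190)"
```

```text
time_s: 21.9
position: [0.5142, 0.0263, 0.0733]
tool_rot: [[-0.986, -0.164, 0.001], [-0.164, 0.986, -0.0], [-0.001, -0.0, -1.0]]
ft_force: [-1.3, 1.0, 5.7]
grip_width: 0.0608
t 21.9 slide [0.0009, 0.0, -0.0016] roll -0.0093 | ang -170.5 pos [0.5142 0.0263 0.0733] q [ -10.3   26.8   91.8   -0.    61.4 -109.7] F [-1.29  0.96  5.71] T [ 0.006  0.306 -0.025] g 0.0608
```

Landed on a ridge at about 7 N. Turning clockwise, descending 24 mm per turn.

```bash
python3 -m crank '{"slide":[[0,0,-0.0001],[0,0,0.0001],[0,0,0.0004],[0,0,0.0007],[0,0,0.0011],[0,0,0.0015],[0,0,0.0018],[0,0,0.0018]],"roll":[0.03,0.08,0.16,0.24,0.33,0.42,0.5,0.5],"grip":[0.055,0.055,0.055,0.055,0.055,0.055,0.055,0.055]}' 40
python3 -c "
from h import *
for i in range(1): to(.5133,.0262,.0749,190)"
```

```text
time_s: 22.7
position: [0.5144, 0.0263, 0.0714]
tool_rot: [[-0.944, 0.33, 0.001], [0.33, 0.944, -0.0], [-0.001, 0.0, -1.0]]
ft_force: [0.7, 0.7, 5.2]
grip_width: 0.0607
t 22.7 slide [0.001, -0.0005, -0.0035] roll -0.5108 | ang 160.7 pos [0.5144 0.0263 0.0714] q [-10.3  27.   91.9   0.   61.1 -81. ] F [0.67 0.71 5.16] T [ 0.019 -0.028 -0.049] g 0.0607
```

```bash
python3 -m crank '{"slide":[[0,0,0.0004],[0,0,0.0008],[0,0,0.0012],[0,0,0.0016],[0,0,0.002],[0,0,0.0024],[0,0,0.0028],[0,0,0.0028]],"roll":[0.11,0.22,0.33,0.44,0.55,0.66,0.75,0.75],"grip":[0.055,0.055,0.055,0.055,0.055,0.055,0.055,0.055]}' 40
python3 -c "
from h import *
for i in range(1): to(.5133,.0262,.0749,190)"
```

```text
time_s: 23.5
position: [0.5142, 0.0264, 0.0686]
tool_rot: [[-0.468, 0.884, 0.001], [0.884, 0.468, 0.0], [-0.0, 0.001, -1.0]]
ft_force: [-0.0, -0.6, 3.9]
grip_width: 0.0603
t 23.5 slide [0.0003, -0.0009, -0.0063] roll -1.2587 | ang 117.9 pos [0.5142 0.0264 0.0686] q [-10.3  27.2  92.1   0.   60.7 -38.1] F [-0.04 -0.6   3.87] T [ 0.036 -0.015 -0.05 ] g 0.0603
```

```bash
python3 -m crank '{"slide":[[0,0,0.0003],[0,0,0.0006],[0,0,0.0009],[0,0,0.0012],[0,0,0.0014],[0,0,0.0015],[0,0,0.0015],[0,0,0.0015]],"roll":[0.09,0.18,0.27,0.36,0.45,0.5,0.5,0.5],"grip":[0.055,0.055,0.055,0.055,0.055,0.055,0.055,0.055]}' 40
python3 -c "
from h import *
for i in range(1): to(.5133,.0262,.0749,190)"
```

```text
time_s: 24.3
position: [0.5141, 0.0264, 0.0669]
tool_rot: [[0.011, 1.0, 0.0], [1.0, -0.011, 0.0], [0.0, 0.0, -1.0]]
ft_force: [0.5, 0.7, 3.6]
grip_width: 0.0607
t 24.3 slide [-0.0002, -0.0008, -0.008] roll -1.756 | ang 89.4 pos [0.5141 0.0264 0.0669] q [-10.3  27.3  92.2   0.   60.5  -9.7] F [0.51 0.66 3.57] T [-0.04  -0.111 -0.048] g 0.0607
```

```bash
python3 -m crank '{"slide":[[0,0,0.0001],[0,0,0.0002],[0,0,0.0003],[0,0,0.0003],[0,0,0.0003],[0,0,0.0003],[0,0,0.0003],[0,0,0.0003]],"roll":[0.07,0.14,0.21,0.28,0.35,0.4,0.4,0.4],"grip":[0.055,0.055,0.055,0.055,0.055,0.055,0.055,0.055]}' 40
python3 -c "
from h import *
for i in range(1): to(.5133,.0262,.0749,190)"
```

```text
time_s: 25.1
position: [0.514, 0.0264, 0.0667]
tool_rot: [[0.4, 0.917, 0.0], [0.917, -0.4, 0.0], [0.0, 0.0, -1.0]]
ft_force: [-0.0, 0.6, 4.3]
grip_width: 0.0606
t 25.1 slide [-0.0005, -0.0006, -0.0082] roll -2.1567 | ang 66.4 pos [0.514  0.0264 0.0667] q [-10.3  27.4  92.2   0.   60.4  13.3] F [-0.03  0.6   4.33] T [-0.023  0.023 -0.01 ] g 0.0606
```

```bash
python3 -m crank '{"slide":[[0,0,0],[0,0,0],[0,0,0],[0,0,0.0001],[0,0,0.0001],[0,0,0.0001],[0,0,0.0001],[0,0,0.0001]],"roll":[0.06,0.12,0.18,0.24,0.3,0.3,0.3,0.3],"grip":[0.055,0.055,0.055,0.055,0.055,0.055,0.055,0.055]}' 40
python3 -c "
from h import *
for i in range(1): to(.5133,.0262,.0749,190)"
```

```text
time_s: 25.9
position: [0.514, 0.0264, 0.0665]
tool_rot: [[0.654, 0.757, -0.0], [0.757, -0.654, 0.0], [0.0, -0.0, -1.0]]
ft_force: [-1.2, -0.1, 4.4]
grip_width: 0.0606
t 25.9 slide [-0.0006, -0.0004, -0.0084] roll -2.4576 | ang 49.2 pos [0.514  0.0264 0.0665] q [-10.3  27.4  92.2   0.   60.4  30.5] F [-1.24 -0.15  4.37] T [0.009 0.096 0.01 ] g 0.0606
```

```bash
python3 -m crank '{"slide":[[0,0,0],[0,0,0.0001],[0,0,0.0002],[0,0,0.0003],[0,0,0.0004],[0,0,0.0004],[0,0,0.0004],[0,0,0.0004]],"roll":[0.03,0.06,0.09,0.12,0.15,0.15,0.15,0.15],"grip":[0.055,0.055,0.055,0.055,0.055,0.055,0.055,0.055]}' 40
python3 -c "
from h import *
for i in range(1): to(.5133,.0262,.0749,190)"
```

```text
time_s: 26.7
position: [0.5139, 0.0264, 0.0663]
tool_rot: [[0.759, 0.651, -0.0], [0.651, -0.759, -0.0], [-0.0, -0.0, -1.0]]
ft_force: [-1.7, -0.1, 7.5]
grip_width: 0.0603
t 26.7 slide [-0.0006, -0.0002, -0.0086] roll -2.6078 | ang 40.6 pos [0.5139 0.0264 0.0663] q [-10.3  27.4  92.2  -0.   60.4  39.2] F [-1.65 -0.06  7.54] T [-0.015  0.281 -0.01 ] g 0.0603
```

```bash
python3 -m crank '{"slide":[[0,0,0],[0,0,0],[0,0,0],[0,0,0],[0,0,0],[0,0,0],[0,0,0],[0,0,0]],"roll":[0.03,0.06,0.09,0.12,0.15,0.15,0.15,0.15],"grip":[0.055,0.055,0.055,0.055,0.055,0.055,0.055,0.055]}' 40
python3 -c "
from h import *
for i in range(1): to(.5133,.0262,.0749,190)"
```

```text
time_s: 27.5
position: [0.5137, 0.0264, 0.0663]
tool_rot: [[0.848, 0.53, -0.001], [0.53, -0.848, -0.0], [-0.001, -0.0, -1.0]]
ft_force: [-3.2, -0.5, 8.0]
grip_width: 0.0607
t 27.5 slide [-0.0005, -0.0001, -0.0086] roll -2.757 | ang 32.0 pos [0.5137 0.0264 0.0663] q [-10.3  27.4  92.3  -0.   60.4  47.7] F [-3.18 -0.45  7.95] T [-0.097  0.33   0.273] g 0.0607
```

```bash
python3 -m crank '{"slide":[[0,0,0],[0,0,0],[0,0,0],[0,0,0],[0,0,0],[0,0,0],[0,0,0],[0,0,0]],"roll":[0.01,0.02,0.03,0.04,0.04,0.04,0.04,0.04],"grip":[0.055,0.055,0.055,0.055,0.055,0.055,0.055,0.055]}' 40
python3 - <<'E'
from h import *
to(.5133,.0262,.0749,190)
p=get_image('wrist'); save(p,'w13')
q=get_image('scene'); cv2.imwrite(f'pics/w13s.png',cv2.resize(q['frame'][180:280,230:330,::-1],(600,600),interpolation=cv2.INTER_CUBIC))
q=get_image('top'); cv2.imwrite(f'pics/w13t.png',cv2.resize(q['frame'][220:320,275:375,::-1],(600,600),interpolation=cv2.INTER_CUBIC))
to(.5133,.0262,.0749,190)
E
```

```text
time_s: 28.3
position: [0.5137, 0.0263, 0.0663]
tool_rot: [[0.868, 0.497, -0.001], [0.497, -0.868, -0.001], [-0.001, 0.0, -1.0]]
ft_force: [-1.7, 0.3, 7.4]
grip_width: 0.0607
t 28.3 slide [-0.0004, -0.0001, -0.0086] roll -2.7957 | ang 29.8 pos [0.5137 0.0263 0.0663] q [-10.2  27.4  92.3  -0.1  60.4  50. ] F [-1.66  0.34  7.36] T [-0.058  0.362  0.871] g 0.0607
t 28.45 slide [-0.0004, -0.0, -0.0086] roll -2.7956 | ang 29.8 pos [0.5137 0.0264 0.0663] q [-10.2  27.4  92.3  -0.1  60.4  50. ] F [-2.25 -0.22  7.89] T [-0.06   0.407  0.892] g 0.0608
```

View pics/w13s.png

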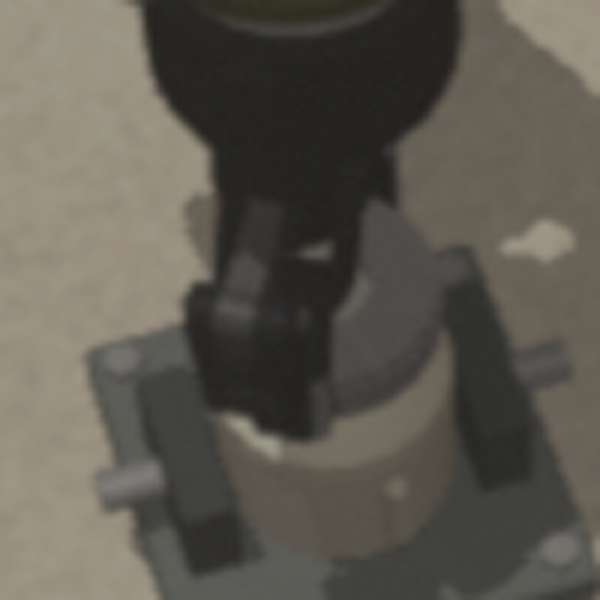

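View pics/w13.png

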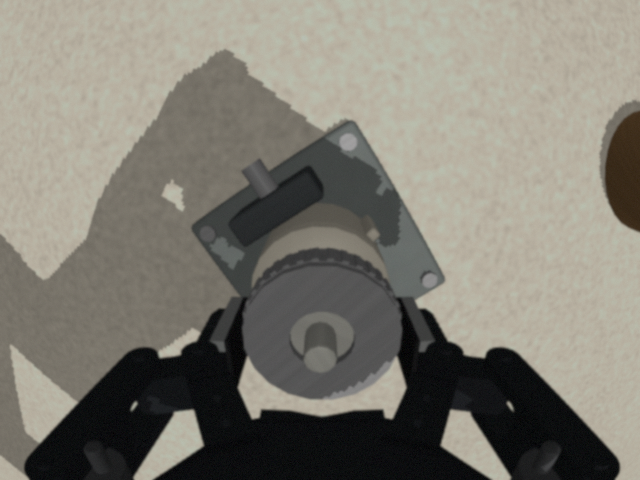

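Torque rose steeply to 0.87 N m at the home height (below the 1 N m slip limit), so the ring is home. Relaxing the arm's twist, then releasing.

```bash
python3 -m crank '{"slide":[[0,0,0],[0,0,-0.0001],[0,0,-0.0002],[0,0,-0.0003],[0,0,-0.0003],[0,0,-0.0003],[0,0,-0.0003],[0,0,-0.0003]],"roll":[-0.008,-0.016,-0.024,-0.028,-0.028,-0.028,-0.028,-0.028],"grip":[0.055,0.055,0.055,0.055,0.055,0.055,0.055,0.055]}' 40
python3 - <<'E'
from h import *
to(.5133,.0262,.0749,190)
E
```

```text
time_s: 29.25
position: [0.5137, 0.0264, 0.0663]
tool_rot: [[0.855, 0.518, -0.001], [0.518, -0.855, 0.0], [-0.001, -0.0, -1.0]]
ft_force: [-3.0, -0.7, 4.7]
grip_width: 0.0606
t 29.25 slide [-0.0005, -0.0001, -0.0086] roll -2.7713 | ang 31.2 pos [0.5137 0.0264 0.0663] q [-10.3  27.4  92.2  -0.   60.4  48.5] F [-2.99 -0.75  4.72] T [-0.129  0.51  -0.626] g 0.0606
```

```bash
python3 -m crank '{"slide":[[0,0,0],[0,0,0],[0,0,0],[0,0,0],[0,0,0],[0,0,0],[0,0,0],[0,0,0]],"roll":[0.006,0.012,0.018,0.018,0.018,0.018,0.018,0.018],"grip":[0.055,0.055,0.055,0.055,0.055,0.055,0.055,0.055]}' 40
python3 - <<'E'
from h import *
to(.5133,.0262,.0749,190)
E
```

```text
time_s: 30.05
position: [0.5138, 0.0264, 0.0663]
tool_rot: [[0.864, 0.503, -0.001], [0.503, -0.864, -0.0], [-0.001, -0.0, -1.0]]
ft_force: [-5.1, -0.5, 4.3]
grip_width: 0.0608
t 30.05 slide [-0.0005, -0.0001, -0.0086] roll -2.7891 | ang 30.2 pos [0.5138 0.0264 0.0663] q [-10.3  27.4  92.2  -0.   60.4  49.5] F [-5.1  -0.49  4.29] T [-0.097  0.779  0.724] g 0.0608
```

```bash
python3 -m crank '{"slide":[[0,0,0],[0,0,0],[0,0,0],[0,0,0],[0,0,0],[0,0,0],[0,0,0],[0,0,0]],"roll":[-0.002,-0.005,-0.005,-0.005,-0.005,-0.005,-0.005,-0.005],"grip":[0.055,0.055,0.055,0.055,0.055,0.055,0.055,0.055]}' 40
python3 - <<'E'
from h import *
to(.5133,.0262,.0749,190)
E
```

```text
time_s: 30.85
position: [0.5138, 0.0264, 0.0663]
tool_rot: [[0.862, 0.506, -0.001], [0.506, -0.862, 0.0], [-0.0, -0.001, -1.0]]
ft_force: [-5.2, 0.3, 3.2]
grip_width: 0.0606
t 30.85 slide [-0.0005, -0.0, -0.0086] roll -2.785 | ang 30.4 pos [0.5138 0.0264 0.0663] q [-10.3  27.4  92.2   0.   60.4  49.3] F [-5.23  0.31  3.16] T [-0.154  0.793  0.281] g 0.0606
```

```bash
python3 -m crank '{"slide":[[0,0,0],[0,0,0],[0,0,0],[0,0,0],[0,0,0],[0,0,-0.01],[0,0,-0.04],[0,0,-0.07]],"roll":[0,0,0,0,0,0,0,0],"grip":[0.066,0.075,0.085,0.085,0.085,0.085,0.085,0.085]}' 40
python3 -m crank '{"slide":[[0,0,-0.03],[-0.03,0,-0.04],[-0.06,0,-0.04],[-0.08,0,-0.04],[-0.08,0,-0.04],[-0.08,0,-0.04],[-0.08,0,-0.04],[-0.08,0,-0.04]],"roll":[0,0,0,0,0,0,0,0],"grip":[0.085,0.085,0.085,0.085,0.085,0.085,0.085,0.085]}' 40
python3 - <<'E'
from h import *
to(.5133,.0262,.0749,190)
p=get_image('wrist'); save(p,'w14'); p['fish']=1
im=cv2.resize(p['frame'][60:260,200:460,::-1],None,fx=3,fy=3,interpolation=cv2.INTER_CUBIC); cv2.imwrite('pics/w14z.png',im)
q=get_image('scene'); cv2.imwrite(f'pics/w14s.png',cv2.resize(q['frame'][180:280,230:330,::-1],(600,600),interpolation=cv2.INTER_CUBIC))
q2=get_image('top'); save(q2,'t14')
for n,pp in (('w',p),('s',q),('t',q2)):
    r=silhouettes('ring_center',pp)
    for k in r[:1]: print(n,k['confidence'],k['box'],fitmask(pp,k['pixels'],[(.031,.092,.110)],(.513,.026)))
    o=proj(pp,circ(.5133,.0262,.031,.110)); h=proj(pp,circ(.5133,.0262,.0125,.110)); print(o.min(0),o.max(0),h.min(0),h.max(0))
E
```

```text
time_s: 31.65
position: [0.5138, 0.0264, 0.1377]
tool_rot: [[0.862, 0.507, -0.001], [0.507, -0.862, 0.0], [-0.001, -0.0, -1.0]]
ft_force: [0.8, -0.1, 0.2]
grip_width: 0.0852
time_s: 32.45
position: [0.4457, -0.0139, 0.1764]
tool_rot: [[0.862, 0.508, 0.0], [0.508, -0.862, 0.0], [0.0, -0.0, -1.0]]
ft_force: [-0.5, 0.7, -0.5]
grip_width: 0.0849
t 32.45 slide [0.0786, -0.0002, 0.1015] roll -2.7837 | ang 30.5 pos [ 0.4457 -0.0139  0.1764] q [-17.1  13.3  93.3   0.   73.4  42.4] F [-0.46  0.73 -0.46] T [-0.062  0.014 -0.031] g 0.0849
w 0.87 [324.9, 123.8, 101.9, 105.5] (array([0.51378772, 0.02595099]), 7861, 7940.03125)
[269.85469697  74.69319989] [371.16202871 174.3553636 ] [299.9673634  104.27390235] [341.02597308 144.66297883]
s 0.79 [286.1, 232.7, 38.8, 35.2] (array([0.51179989, 0.02339919]), 1236, 1243.625)
[265.19633897 210.44610158] [304.35971713 243.37142041] [276.89641192 220.04002302] [292.68808671 233.31320887]
t 0.73 [307.9, 265.6, 39.1, 61.2] (array([0.52032573, 0.06385014]), 942, 856.875)
[309.83882231 251.69177621] [342.47533478 284.19824805] [319.57601569 261.31266718] [332.73589967 274.41974755]
```

View pics/w14z.png

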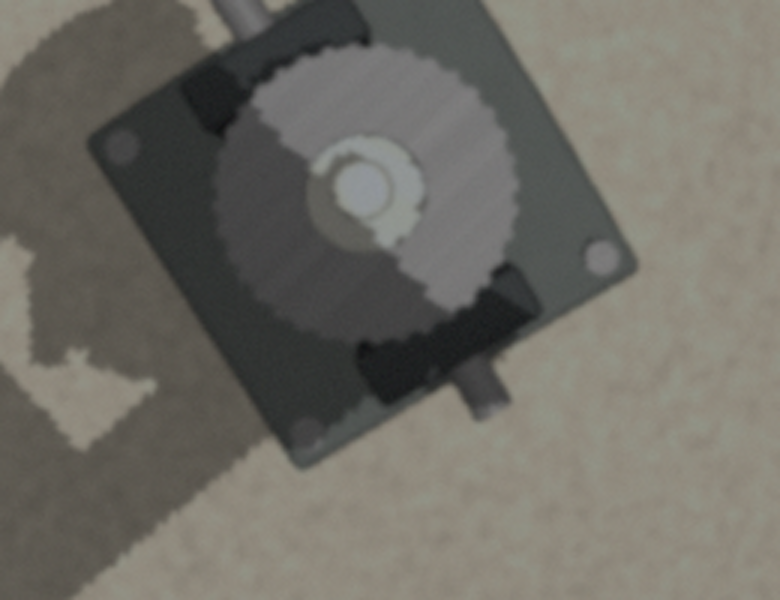

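View pics/w14s.png

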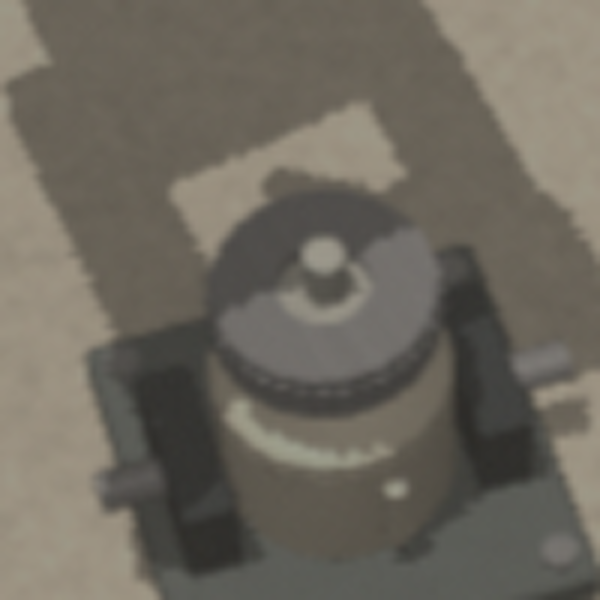

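View pics/t14.png

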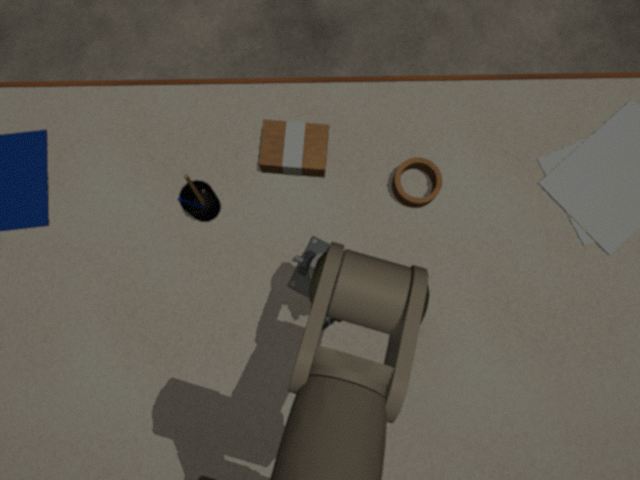

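```bash
python3 -c "
from rig import close_job,observe
print(close_job(), observe()['time_s'])"
```

```text
the job is handed in; nothing more can be done
the job is handed in; nothing more can be done
```

The jar is closed: the disk lies in its seat, knob up, and the screw ring is home and snug over it. I handed the job in at about 32.6 s of the 72 s allowed.

**Disk:** The first grasp missed because the fingertips sit about 25 mm above the reported TCP. The disk did not move, and I took it again lower. Before the ring went on, the pictures showed it centred and level in the seat.

**Ring:** It landed on a ridge at about 7 N and went on with about 160 degrees of clockwise turning. Pressing force stayed below about 10 N. The turning torque rose steeply at the expected home height, with the ring's centre about 5 mm below the rim.

**Last checks:**
- The ring looks level and centred, with the knob standing through its hole.
- The jar's rib is where it was before.
- The bystanders visible in the top picture have not moved.
- The gripper is open and about 8 cm clear of the jar.

**What did not go to plan:**
- **Over-torque:** The last turning step peaked at 0.87–0.89 N m, above the 0.2–0.5 N m snug range but below the 1 N m at which the jar slips.
- **Back-off:** Relaxing it overshot to -0.63 N m. I retightened to 0.72 N m at nearly the same angle, eased to 0.28 N m and let go. I did not test the tightness again after letting go.
- **Top view:** The arm hid the jar there, so the network's ring fit in that picture was wrong and I ignored it. The wrist view agreed with the expected position to about 1 mm and the scene view to about 3 mm.

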